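# Unlock a bottle transport rack with a hooked pick, unload it and lock-bar it again

### The job

The sample bottles in the transport rack are locked in under a bar: with the hooked pick, and not with the fingers, pry the spring ring up off the end of the bar and drop it into the loose metal tray, then draw the bar right out of both brackets. Stand every bottle that is in the rack upright on the narrow raised ledge, and only then thread the empty rack's bar back through both brackets until its collar is up against the bracket. Hang the pick in its fork again, and do not tip over the bottles or disturb the jug, the stock bottle and the wire basket.

Things in the scene. Friction and masses are not known exactly. Their poses are not given: they have to be found in the camera images.
- rack: fixed rack; origin: centre of its underside on the table, y along the row of bottles, z up. Base 70 (x) by 204 (y) by 8 mm; wells 46 mm square at y = -51, 0, 51, rails up to 22 mm. Upright bracket plates 56 mm wide at y = 90 to 98 and -90 to -98, 139 mm high, each with a 24 by 24 mm square hole on the line x = 0, z = 120. The bar's grip sticks out at +y, the ring is at the -y end
- bar_grip (a point): middle of the loose locking bar's grip; bar lies along y. Aluminium, 286 mm long, 18 mm square. From here: grip 18 mm wide to y = +-23; cross-bar 36 mm wide at y = 23 to 33; collar 36 mm wide (x) at y = -29 to -23, too wide for the holes; bar on to y = -230, groove to -238, round nose tapering to 9 mm at -253. Fully home (collar on bracket) this point is at y = +127 of the rack, at the start +129
- bar: the same bar (origin at bar_grip), 0.22 kg, centre of mass about 55 mm from the grip's middle towards the nose. Home, it passes 2 to 8 mm above the bottles' stoppers and rests on the holes' lower edges, its axis 117 mm above the table. On the table it lies flat without rolling, axis 9 mm up (collar and cross-bar are as thick as the bar, 18 mm)
- bar_groove (a point): centre of the groove near the bar's nose, 8 mm wide, 12 mm across, flat-topped; axes as the bar's
- bar_tip (a point): end of the bar's nose; axes as the bar's
- ring_mid (a point): spring ring of dark 6 mm steel, a bow above two sprung jaws. Origin: centre of the groove it clips onto; its plane is across the bar, z up, y along the bar towards the grip. 38 mm wide, z = -16 to 49 mm. It comes straight up off the groove at a pull of about 8 N, the jaws springing apart. Clear opening of the bow 26 mm wide at z = 12 to 33, narrowing to 12 mm at z = 43
- ring: the same ring (origin at ring_mid), 0.044 kg. On the bar its flat side is about 4 mm from the bracket's outer face; the bow's opening begins 10 mm below the bracket's top edge and goes on above it, so a hook put through above the bracket's top (139 mm above the table) is free
- ring_bow (a point): underside of the top of the ring's bow, 43 mm above ring_mid: what the hook lifts by; axes as the ring's
- pick_grip (a point): middle of the hooked pick's square handle, 16 by 16 mm, 58 mm long, sides along x and y. The pick hangs upright in its fork by a flange 36 mm across and 4 mm thick, underside 34 mm below this point; from it a shank 8 mm thick goes down to the foot
- pick_foot (a point): where shank axis and foot axis meet, 112 mm below pick_grip; axes as the pick's. The foot, 7 mm thick, runs 24 mm along +x and its end turns up as a lip to 9 mm above the foot's axis (it ends 28 mm from the shank axis)
- pick: the same pick (origin at pick_foot), 143 mm tall, 0.11 kg
- fork_seat (a point): the pick's fork on a fixed stand (base 90 by 80 mm): centre of its slot, level with the tops of the two prongs, 95 mm above the table. The slot, 20 mm wide, runs along x and is open at +x (32 mm ahead); a back plate stands 34 mm behind. Pick hung: shank in the slot here, foot along +x, pick_grip 34 mm above. It is lifted out and put back straight up and down
- ledge_top (a point): centre of the top face of the narrow ledge, a fixed white plastic strip on dark feet, 200 mm long (x) and 56 mm wide (y), 60 mm above the table; z up
- tray_floor (a point): centre of the inner floor of the loose metal tray, 110 (x) by 140 (y) mm outside, walls 3 mm thick and 24 mm high, floor 3 mm above the table, 0.45 kg; it may get pushed about
- bottle1_mid (a point): centre, half-way up, of an amber bottle with black stopper: 98 mm tall, about 0.16 kg, body 42 mm across up to 64 mm above its foot, stopper 30 mm across from 72 to 98 mm. Stands in any well of the rack, on a floor 8 mm above the table. Two or three bottles are present (None when absent)
- bottle2_mid (a point): centre, half-way up, of an amber bottle with black stopper: 98 mm tall, about 0.16 kg, body 42 mm across up to 64 mm above its foot, stopper 30 mm across from 72 to 98 mm. Stands in any well of the rack, on a floor 8 mm above the table. Two or three bottles are present (None when absent)
- bottle3_mid (a point): centre, half-way up, of an amber bottle with black stopper: 98 mm tall, about 0.16 kg, body 42 mm across up to 64 mm above its foot, stopper 30 mm across from 72 to 98 mm. Stands in any well of the rack, on a floor 8 mm above the table. Two or three bottles are present (None when absent)
- bottle1: the same bottle as bottle1_mid, origin at the centre of its foot
- bottle2: the same bottle as bottle2_mid, origin at the centre of its foot
- bottle3: the same bottle as bottle3_mid, origin at the centre of its foot
- jug_mid (a point): bystander: centre of a white plastic jug, 84 mm across, 168 mm tall
- stock_bottle_mid (a point): bystander: centre of a larger amber bottle, 68 mm across, 129 mm tall
- basket_mid (a point): bystander: centre of an empty wire basket, 166 (x) by 146 (y) by 80 mm
Things that resemble listed ones, but are neither listed nor needed, are in the scene too. What is shaped like the part that bears ledge_top but red is not meant. Of the things that look like the part that bears tray_floor, the smaller one is meant.

How it is judged (in metres and radians):
On the way, in this order (a step that is already met when the one before it is completed fails the run):
1. the spring ring is off the bar (distance between ring_mid and bar_groove above 0.04 m), for 0.2 s.
2. the bar is drawn right out of both brackets (y of bar_tip in the frame of rack above 0.1 m), for 0.2 s.
3. every bottle stands upright on the ledge, the bar still out (x of bottle1_mid in the frame of ledge_top between -0.1 and 0.1 m and y of bottle1_mid in the frame of ledge_top between -0.026 and 0.026 m and z of bottle1_mid in the frame of ledge_top between 0.044 and 0.054 m and angle between each of bottle1_mid, bottle2_mid, bottle3_mid's own z axis and vertical below 0.1 rad and x of bottle2_mid in the frame of ledge_top between -0.1 and 0.1 m and y of bottle2_mid in the frame of ledge_top between -0.026 and 0.026 m and z of bottle2_mid in the frame of ledge_top between 0.044 and 0.054 m and x of bottle3_mid in the frame of ledge_top between -0.1 and 0.1 m and y of bottle3_mid in the frame of ledge_top between -0.026 and 0.026 m and z of bottle3_mid in the frame of ledge_top between 0.044 and 0.054 m and y of bar_tip in the frame of rack above 0.09 m), for 0.2 s.
At the end, for the whole second after the job is handed in: every bottle stands upright (0.1 rad) on the ledge; the bar is through both brackets, collar within 8 mm of the bracket; the ring is in the tray (may lean on its wall); the pick hangs upright by its flange in the fork, within 25 mm of the seat; all at rest (x of bottle1_mid in the frame of ledge_top between -0.1 and 0.1 m and y of bottle1_mid in the frame of ledge_top between -0.026 and 0.026 m and z of bottle1_mid in the frame of ledge_top between 0.044 and 0.054 m and angle between each of bottle1_mid, bottle2_mid, bottle3_mid's own z axis and vertical below 0.1 rad and x of bottle2_mid in the frame of ledge_top between -0.1 and 0.1 m and y of bottle2_mid in the frame of ledge_top between -0.026 and 0.026 m and z of bottle2_mid in the frame of ledge_top between 0.044 and 0.054 m and x of bottle3_mid in the frame of ledge_top between -0.1 and 0.1 m and y of bottle3_mid in the frame of ledge_top between -0.026 and 0.026 m and z of bottle3_mid in the frame of ledge_top between 0.044 and 0.054 m and linear speed of each of bottle1, bottle2, bottle3, bar, pick, ring below 0.03 m/s and y of bar_grip in the frame of rack between 0.12 and 0.135 m and x of bar_tip in the frame of rack between -0.01 and 0.01 m and y of bar_tip in the frame of rack below -0.11 m and z of bar_tip in the frame of rack between 0.108 and 0.132 m and x of ring_mid in the frame of tray_floor between -0.055 and 0.055 m and y of ring_mid in the frame of tray_floor between -0.07 and 0.07 m and z of ring_mid in the frame of tray_floor between -0.005 and 0.04 m and x of ring_bow in the frame of tray_floor between -0.075 and 0.075 m and y of ring_bow in the frame of tray_floor between -0.09 and 0.09 m and z of ring_bow in the frame of tray_floor below 0.07 m and horizontal distance between pick_foot and fork_seat below 0.025 m and angle between pick_grip's own z axis and vertical below 0.15 rad and z of pick_grip in the frame of fork_seat between 0.028 and 0.042 m); the robot touches nothing.
It fails at once if the fingers touch the ring while it is on the bar (contact force between the fingers and ring above 1 N and distance between ring_mid and bar_groove below 0.015 m).
It fails at once if a bottle is tipped over (angle between any of bottle1_mid, bottle2_mid, bottle3_mid's own z axis and vertical above 0.8 rad).
It fails at once if a bystander is moved by more than 30 mm or tipped (distance of any of jug_mid, stock_bottle_mid, basket_mid from where it was at the start of the episode above 0.03 m or angle between any of jug_mid, stock_bottle_mid, basket_mid's own z axis and vertical above 0.5 rad).
Of bottle1, bottle2, bottle3 only 2 to 3 are there at a start; the rules pass over those that are not, and their reading is None.
At some moment in a run one of tray may be knocked a few centimetres aside while the robot is not near it.
It also fails if it takes over 184 s, if anything falls off the work surface, if the arm or the gripper's body presses on something with over 40 N, if the wrist force passes 120 N, or if a joint passes its speed limit or range.

### The arm

A 6-joint arm with a two-finger parallel gripper is mounted at the origin on the work surface. World frame = base frame: x ahead of the robot, y to its left, z up, the work surface at z = 0. Lengths are in mm, angles in rad, forces in N, time in s.
With the tool pointing down it reaches from about 275 to 1000 mm from the base axis. Payload 8.4 kg.
Tool frame: the origin (TCP) lies at the very end of the fingers, on their centre line; the grasp point (between the pads) lies 19 mm behind it; x points along the fingers, y is the direction in which the jaws open and shut, and the axes are right-handed (so a half turn about x gives the same grasp; the last joint's range is limited). The gripper opens to 85 mm and grips with 20 to 120 N. Pads are 22 mm wide; open, the fingers measure 114 mm over their backs; the gripper's body (76 mm by 85 mm) begins 54 mm behind the grasp point. The pads swing forward as they close: fully open they stand 13 mm farther back than shut.
Start: joints at [1.149, 0.353, 1.633, -0, 1.155, -0.002], TCP at [254.735, 570.734, 206.181] pointing down, gripper open.
Joint ranges: [-2.63, 2.63], [-0.92, 2.1], [0.06, 2.66], [-1.3, 4.44], [0, 2.69], [-3.02, 3.02]. Speed limits (rad/s): [2.22, 2.22, 2.79, 3.14, 3.14, 3.14].

### API

Orientations are given as [roll, pitch, yaw] about the fixed x, y, z axes, in that order (R = Rz(yaw) Ry(pitch) Rx(roll)).
In Python, from rig import r, grab_frame, camera_params, sign_off gives the robot as it stands.
- The arm moves only by the tool drive_tool, never from a script. Its argument "rows" is one flat list of numbers, 7 for each row, row after row: the shift along the tool's x, y, z in mm, then the turn, a rotation vector about the tool's x, y, z in degrees, then the opening in per cent of the stroke, from 0 (shut) to 100 (fully open). In form: [x, y, z, rx, ry, rz, fingers, x, y, z, rx, ry, rz, fingers, ...]. A call has 1 to 10 rows; each row is the pose to reach, as a shift and turn from the pose measured when the call began, along the tool's axes at that moment; what a row does not reach only later rows make up. A row lasts 1/8 s, in which the tool goes at most 62.5 mm and 10.7 degrees, less where a joint would pass 70% of its speed; a pose out of reach is approached as far as the arm can. A call with a gripper value outside its range is refused whole. The fingers move at their own pace and stop on an object; "newtons" is the grip in N (left out, the last holds). Time passes only in rows, so rows that repeat a pose let the fingers close. It gives the time, the measured TCP pose, the force and the opening at its end, in the units of the state.
- r.sense(): the state, without advancing time (a new reading comes with each control period).
- grab_frame(name): name is "side" or "top"; returns the picture (480x640x3 uint8, red, green, blue); there is no depth.
- camera_params(name): a dict with "vertical_fov" (degrees; the focal length in pixels is half the picture's height over the tangent of half this angle, whatever the lens; pixels are square), "cx", "cy" (the principal point, pixels), "pose" (4x4, takes a point from camera to world coordinates). Camera axes: x right, y down, z forward; pixel columns grow to the right and rows downward; lengths in mm; the calibration is good to about 2 mm. A picture is of the moment at which its call begins. camera_params takes no time and is no camera call.
- sign_off(): hands the job in, once; it reports no verdict.
The state is a dict: "clock": time; "qpos": joint angles; "qvel": joint speeds; "joint_efforts": joint torques, N m; "eef_pos": TCP position; "tcp_rot": TCP orientation; "contact_force": force on the tool from outside, world axes, zero at the start; "wrist_torque": the same for the moment, N m; "opening": opening from 0.0 (shut) to 1.0 (fully open).
Only numpy, scipy, OpenCV 4.12 (cv2) and the standard library are available. Lean on these libraries where they do the work, as an engineer would, in place of code of your own. Each camera call takes 0.05 s, during which the arm holds its last target.

## Working session

There is one attempt and no reset: what is moved stays moved. The work goes in short steps, Python scripts to look and compute and a tool call to move; the robot and the scene stay as the last step left them, time stands still between calls to the robot, and variables do not carry over. Pictures are saved under pics/ and viewed, and the job is handed in when it is done.

Besides the shell and the picture viewer there is one more tool, called after "Call:" as name(argument=value, ...) on one line, values as JSON. drive_tool: Moves the arm, as the interface text tells. Its arguments: {"type":"object","properties":{"rows":{"type":"array","items":{"type":"number"}},"newtons":{"type":"number"}},"required":["rows"]}

```bash
ls; mkdir -p pics; python3 - <<'E'
from rig import r, grab_frame, camera_params
import cv2,json
for n in ("side","top"):
    im=grab_frame(n); cv2.imwrite(f"pics/{n}0.png",im[:,:,::-1]); p=camera_params(n); print(n,p)
print(r.sense())
E
```

```text
pics
side {'vertical_fov': 51.22963225308616, 'cx': 319.2329632184702, 'cy': 231.70640988938135, 'pose': array([[ 6.81752537e-01, -4.62100275e-01,  5.67165597e-01,
        -1.44751451e+02],
       [-7.31576709e-01, -4.33800057e-01,  5.25940138e-01,
        -6.30058469e+02],
       [ 2.99938615e-03, -7.73486164e-01, -6.33806088e-01,
         7.95819225e+02],
       [ 0.00000000e+00,  0.00000000e+00,  0.00000000e+00,
         1.00000000e+00]])}
top {'vertical_fov': 47.250738392114236, 'cx': 319.99821389389814, 'cy': 240.42516943800553, 'pose': array([[ 9.38388408e-03, -9.89333771e-01,  1.45363795e-01,
         2.63948182e+02],
       [-9.99943646e-01, -1.00058326e-02, -3.54801403e-03,
        -4.16095589e+01],
       [ 4.96465588e-03, -1.45322309e-01, -9.89371911e-01,
         1.50916533e+03],
       [ 0.00000000e+00,  0.00000000e+00,  0.00000000e+00,
         1.00000000e+00]])}
{'clock': 0.1, 'qpos': array([ 1.14859727e+00,  3.53594532e-01,  1.63404380e+00, -2.31748792e-05,
        1.15520100e+00, -2.37802637e-03]), 'qvel': array([ 0.00069023, -0.00067552, -0.00069962,  0.0004415 ,  0.00084936,
        0.00120788]), 'joint_efforts': array([ 4.73302907e-05, -6.06359982e+01, -3.42820430e+01, -9.21755856e-06,
        3.99818702e-03,  6.76840642e-06]), 'eef_pos': array([254.55809466, 570.31760293, 205.53383619]), 'tcp_rot': array([-1.5561784 ,  1.56954947, -1.97599006]), 'contact_force': array([ 0.39751972, -0.0636683 , -0.33232166]), 'wrist_torque': array([ 0.04977167, -0.03282346, -0.02440256]), 'opening': 0.9974690392965073}
```

View pics/side0.png

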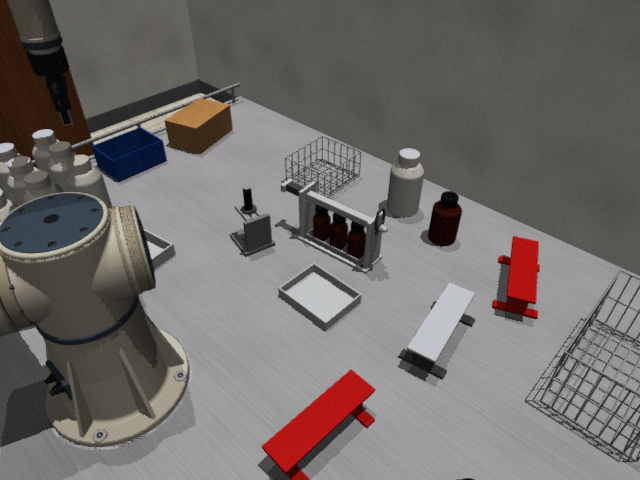

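View pics/top0.png

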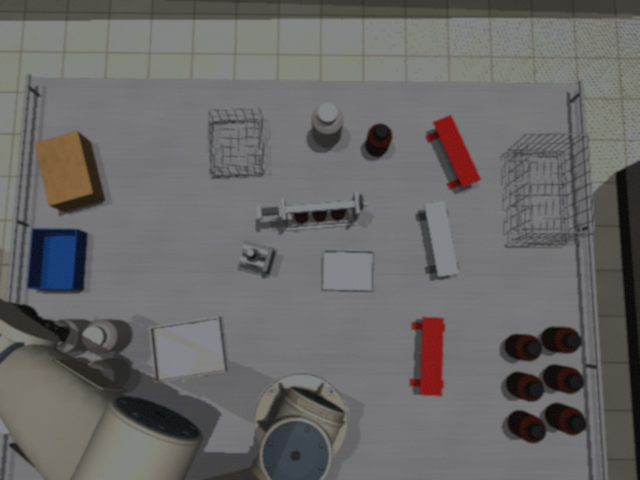

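The rack holds 3 bottles at top (318,214). The bar grip points to image left (world +y). The white ledge is at (440,240), the small tray at (347,271), and the pick fork at (257,258). I'll enlarge these areas.

```bash
cat > h.py <<'E'
import numpy as np,cv2
from rig import r,grab_frame,camera_params
def crop(n,u0,v0,u1,v1,k,out,im=None):
    im=grab_frame(n) if im is None else im
    c=cv2.resize(im[v0:v1,u0:u1],None,fx=k,fy=k,interpolation=cv2.INTER_CUBIC)
    # ticks
    c=np.ascontiguousarray(c[:,:,::-1])
    for u in range((u0+9)//10*10,u1,10):
        x=int((u-u0+.5)*k); cv2.line(c,(x,0),(x,4 if u%50 else 10),(0,255,255),1)
        if u%20==0: cv2.putText(c,str(u),(x-8,18),0,.33,(0,255,255),1)
    for v in range((v0+9)//10*10,v1,10):
        y=int((v-v0+.5)*k); cv2.line(c,(0,y),(4,y),(0,255,255),1)
        if v%20==0: cv2.putText(c,str(v),(6,y+4),0,.33,(0,255,255),1)
    cv2.imwrite("pics/"+out,c)
def load(f): return cv2.imread("pics/"+f)[:,:,::-1]
def cam(n):
    p=camera_params(n); f=240/np.tan(np.radians(p["vertical_fov"])/2); return f,p["cx"],p["cy"],p["pose"]
def ray(n,u,v):
    f,cx,cy,T=cam(n); d=np.array([(u-cx)/f,(v-cy)/f,1]); return T[:3,3],T[:3,:3]@d
def at(n,u,v,z):
    o,d=ray(n,u,v); return o+d*(z-o[2])/d[2]
def proj(n,P):
    f,cx,cy,T=cam(n); q=(np.atleast_2d(P)-T[:3,3])@T[:3,:3]; return np.c_[cx+f*q[:,0]/q[:,2],cy+f*q[:,1]/q[:,2]]
def tri(uvt,uvs):
    A=np.zeros((3,3));b=np.zeros(3)
    for n,(u,v) in (("top",uvt),("side",uvs)):
        o,d=ray(n,u,v); d=d/np.linalg.norm(d); M=np.eye(3)-np.outer(d,d); A+=M;b+=M@o
    return np.linalg.solve(A,b)
E
python3 - <<'E'
from h import *
t=load("top0.png"); s=load("side0.png")
crop("top",230,180,390,300,5,"t1.png",t)
crop("side",220,160,400,295,4.4,"s1.png",s)
crop("top",390,180,490,300,5,"t2.png",t)
crop("side",380,260,500,390,4.5,"s2.png",s)
E
```

```text
(no output)
```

View pics/t1.png

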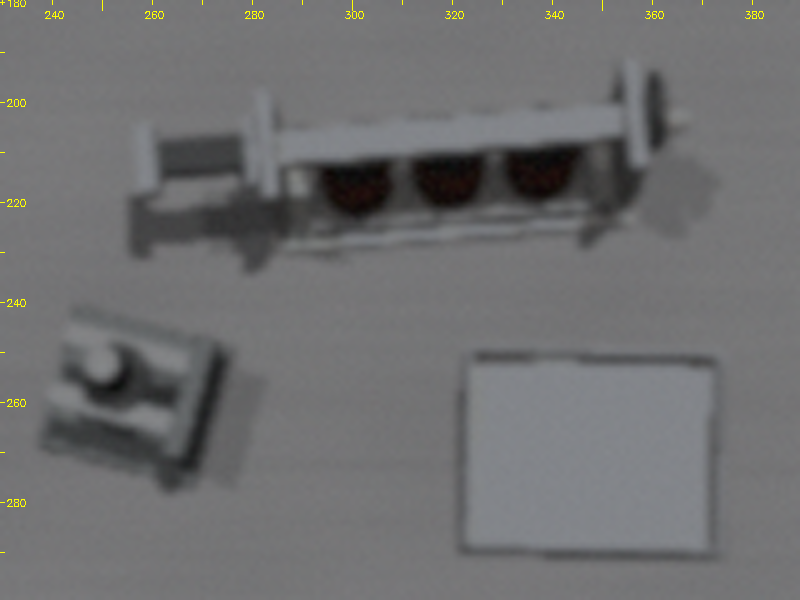

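View pics/s1.png

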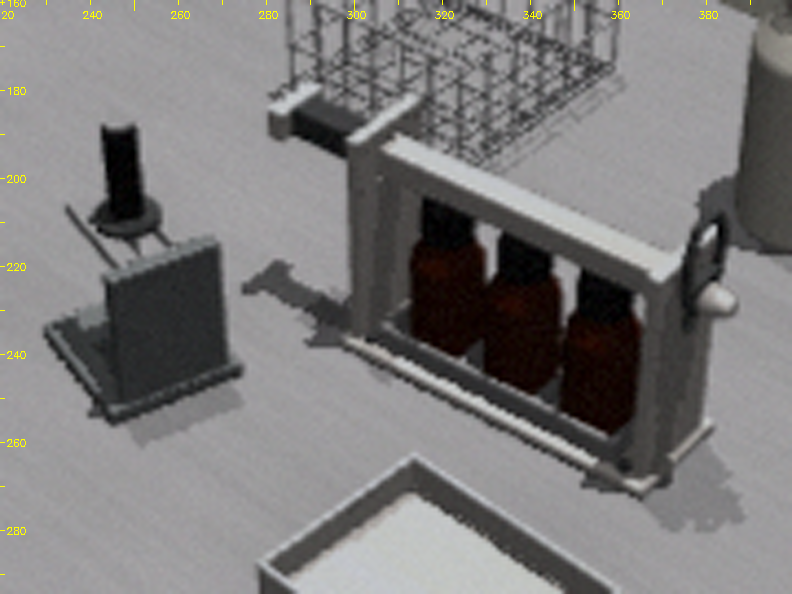

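View pics/t2.png

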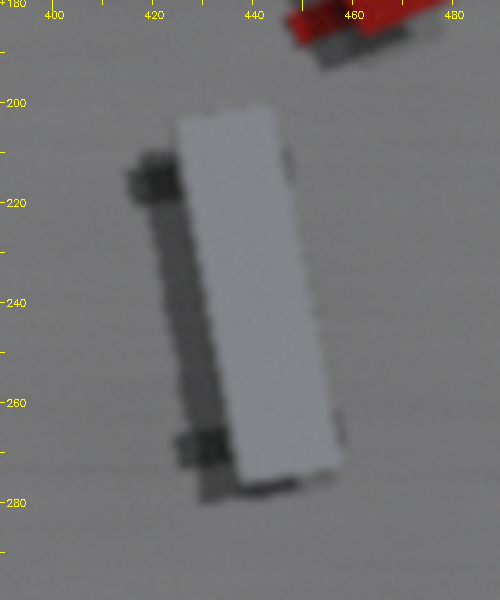

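View pics/s2.png

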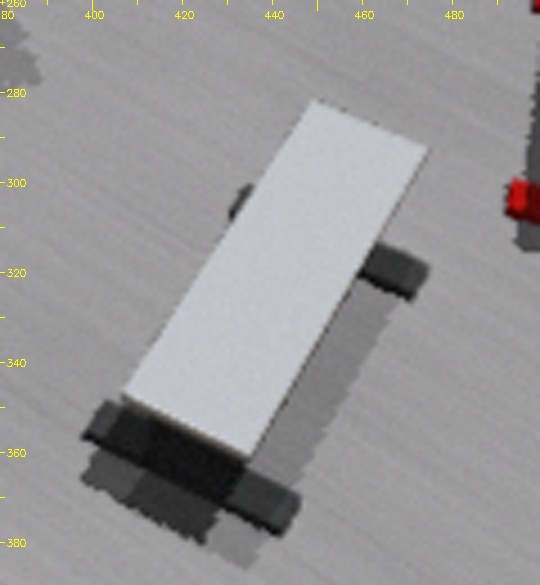

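```bash
cat >> h.py <<'E'
from scipy.optimize import least_squares
def place(p,L):
    L=np.atleast_2d(np.array(L,float)); c,s=np.cos(p[2]),np.sin(p[2])
    return np.c_[p[0]+c*L[:,0]-s*L[:,1],p[1]+s*L[:,0]+c*L[:,1],L[:,2]]
def fit(obs,p0):
    def f(p):
        return np.concatenate([(proj(n,place(p,[L]))[0]-uv) for n,L,uv in obs])
    s=least_squares(f,p0,x_scale=[10,10,.1],loss='soft_l1')
    return s.x,f(s.x).reshape(-1,2)
E
python3 - <<'E'
from h import *
# ledge: frame x along 200. 
uvT=[(425,203.5),(443.5,201),(457.5,272.5),(438,276)]
uvS=[(449,282),(474,292.5),(434.5,361),(407,347.5)]
L=[(100,28,60),(100,-28,60),(-100,-28,60),(-100,28,60)]
obs=[("top",l,u) for l,u in zip(L,uvT)]+[("side",l,u) for l,u in zip(L,uvS)]
p,e=fit(obs,[600,-300,0]);print("ledge",p,"\n",e.round(1))
T=[(322,250.5),(373,251),(373,290.5),(321.5,290)]
L=[(55,70,24),(55,-70,24),(-55,-70,24),(-55,70,24)]
S=[(314.5,264.5),(360,294.5)]
obs=[("top",l,u) for l,u in zip(L,T)]
p,e=fit(obs,[500,-100,0]);print("tray",p,"\n",e.round(1))
# rack
obs=[("top",(28,-94,139),(357,191)),("top",(-28,-94,139),(359.5,213)),
("top",(-9,162,126),(256,217.5)),("top",(9,162,126),(256,204.5)),
("top",(9,-90,126),(354,200.5)),("top",(-9,-90,126),(354,207)),
("top",(9,90,126),(285,205.5)) if 0 else ("top",(-35,102,8),(286,229.5)),
("side",(-35,102,8),(298.5,237.5)),("side",(-35,-102,8),(365,272)),("side",(35,-102,8),(381,257)),
]
p,e=fit(obs,[600,0,0.05]);print("rack",p,"\n",e.round(1)); rk=p
print("tip proj",proj("side",place(p,[(0,-124,117),(0,-101,117+46)])), proj("top",place(p,[(0,-124,117),(0,-101,117+46)])))
# fork: pick top z=95+34+29=158
print("pick top tri",tri((250.5,252.5),(246.5,188)), "flange",at("top",250.5,253,158))
E
```

```text
ledge [ 4.84932692e+02 -3.70014861e+02  1.66597737e-01] 
 [[-1.3  0.5]
 [ 0.6 -0.1]
 [ 0.9  1.4]
 [-0.4  1.2]
 [-0.1 -0.7]
 [ 1.  -0.3]
 [ 0.9 -0.2]
 [-0.4 -0.9]]
tray [ 4.00706310e+02 -1.22039043e+02 -1.84825424e-03] 
 [[-0.2 -0.5]
 [ 0.1 -0.4]
 [ 0.2  0.5]
 [-0.1  0.4]]
rack [ 5.56050031e+02 -4.57575179e+01  7.66236146e-02] 
 [[-1.   1.1]
 [-1.9  0.5]
 [ 1.2 -3.7]
 [ 0.9  2.4]
 [ 0.6  0. ]
 [ 1.2  0.4]
 [-2.1  0.3]
 [-1.  -2.2]
 [ 1.  -0.6]
 [ 1.9 -1.8]]
tip proj [[386.82189843 230.30713825]
 [379.53225262 209.1122618 ]] [[367.73715183 203.8436152 ]
 [360.26753046 200.56177726]]
pick top tri [430.11167798 126.29573311 155.81015716] flange [429.21843679 125.53742723 158.        ]
```

```bash
cat >> h.py <<'E'
def box(x0,x1,y0,y1,z0,z1):
    P=[(x,y,z) for x in(x0,x1) for y in(y0,y1) for z in(z0,z1)]
    E=[(i,j) for i in range(8) for j in range(i) if bin(i^j).count('1')==1]
    return [(P[i],P[j]) for i,j in E]
def overlay(n,im,segs,u0,v0,u1,v1,k,out,col=(0,255,0)):
    c=cv2.resize(im[v0:v1,u0:u1],None,fx=k,fy=k,interpolation=cv2.INTER_CUBIC); c=np.ascontiguousarray(c[:,:,::-1])
    for a,b in segs:
        q=proj(n,np.array([a,b])); q=((q-[u0,v0]+.5)*k*8).round().astype(int)
        cv2.line(c,tuple(map(int,q[0])),tuple(map(int,q[1])),col,1,cv2.LINE_AA,3)
    cv2.imwrite("pics/"+out,c)
def segs(p,bs):
    return [(place(p,[a])[0],place(p,[b])[0]) for bb in bs for a,b in bb]
RACK=[box(-35,35,-102,102,0,8),box(-28,28,90,98,8,139),box(-28,28,-98,-90,8,139),box(-9,9,-101,129,108,126),box(-18,18,152,162,108,126),box(-18,18,100,106,108,126),box(-19,19,-104,-98,101,166)]
E
python3 - <<'E'
from h import *
t=load("top0.png"); s=load("side0.png")
obs=[("top",(28,-94,139),(357,191)),("top",(-28,-94,139),(359.5,213)),
("top",(-18,162,126),(256,217.5)),("top",(18,162,126),(256,204.5)),
("top",(9,-90,126),(354,200.5)),("top",(-9,-90,126),(354,207)),
("top",(-35,102,8),(286,229.5)),
("side",(-35,102,8),(298.5,237.5)),("side",(-35,-102,8),(365,272)),("side",(35,-102,8),(381,257)),
("side",(-18,162,126),(282,184)),("side",(-28,-98,139),(371,222))]
p,e=fit(obs,[600,0,0.05]);print("rack",p,"\n",e.round(1))
overlay("top",t,segs(p,RACK),240,180,380,240,5.7,"o1.png")
overlay("side",s,segs(p,RACK),260,170,400,280,5.7,"o2.png")
E
```

```text
rack [ 5.56102485e+02 -4.60687338e+01  8.34565780e-02] 
 [[-1.   0.8]
 [-1.7  0.3]
 [ 1.6  0.1]
 [ 0.8 -0.6]
 [ 0.7 -0.2]
 [ 1.3  0.1]
 [-1.9  0.5]
 [-1.1 -2. ]
 [ 1.3 -0.7]
 [ 2.1 -1.9]
 [-0.4 -0. ]
 [-0.5  1.8]]
```

View pics/o1.png

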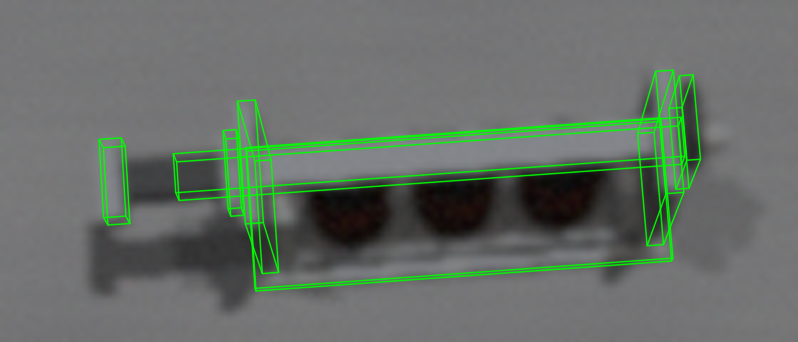

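View pics/o2.png

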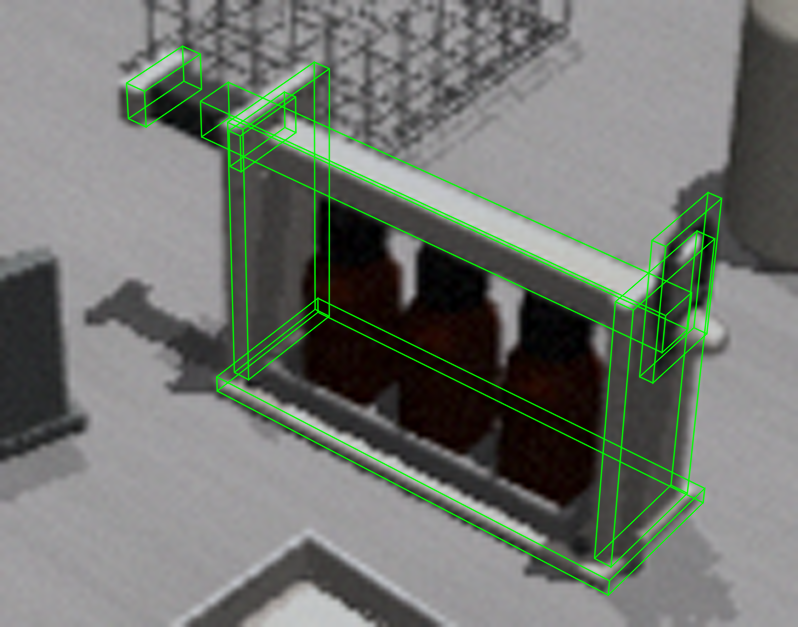

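```bash
python3 - <<'E'
from h import *
t=load("top0.png"); s=load("side0.png")
crop("top",234,232,290,290,10,"t3.png",t)
crop("side",225,180,285,260,8,"s3.png",s)
crop("side",350,195,400,280,7.5,"s4.png",s)
crop("top",340,180,380,235,12,"t4.png",t)
E
```

```text
(no output)
```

View pics/t3.png

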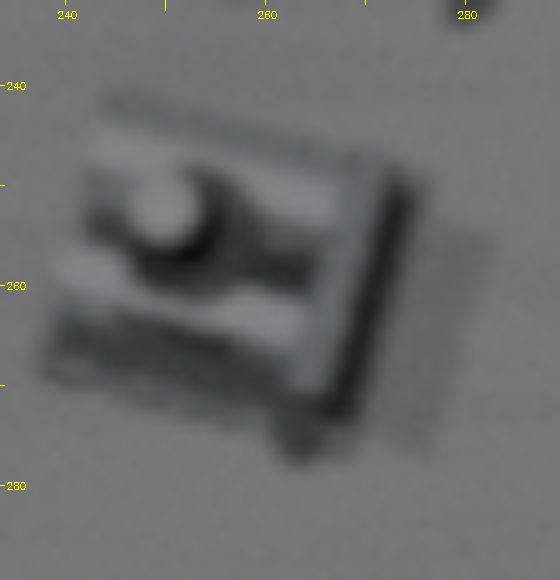

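View pics/s3.png

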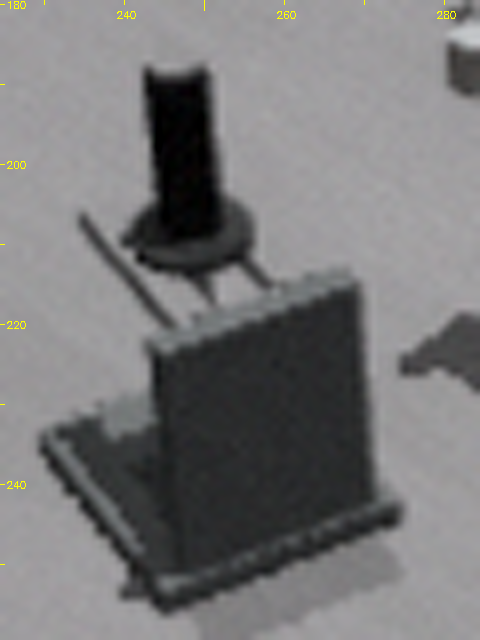

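View pics/s4.png

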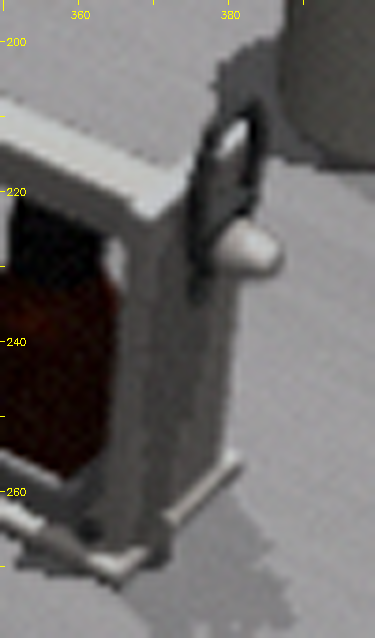

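View pics/t4.png

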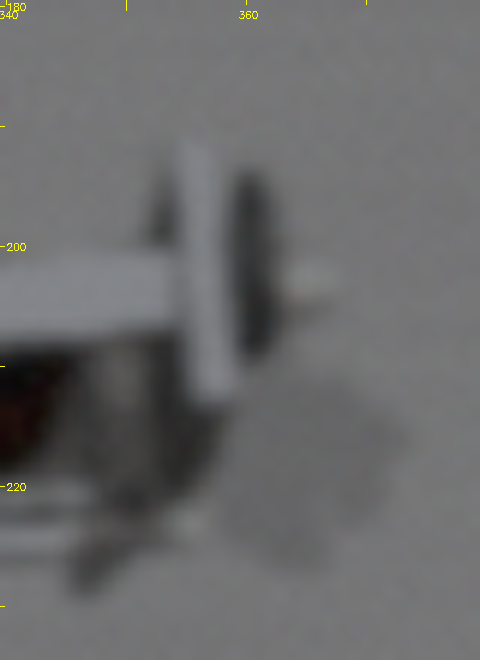

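```bash
python3 - <<'E'
from h import *
print("tip",tri((367.5,203),(386,228)), at("top",367.5,203,117))
print("bow",tri((361,201),(381,210)), at("top",361,201,160))
p=np.array([556.1,-46.1,.0835]); print("model tip",place(p,[(0,-124,117)]),"bow",place(p,[(0,-101,160)]))
print("bracket top -y", at("top",356,192,139),at("top",357.5,212.5,139),(at("top",356,192,139)+at("top",357.5,212.5,139))/2, place(p,[(28,-94,139),(-28,-94,139),(0,-94,139)]))
print("+y crossbar", at("top",256,217.5,126),at("top",256,204.5,126), place(p,[(-18,162,126),(18,162,126)]))
# fork plate
A=tri((273.5,248.5),(268.5,214)); B=tri((267,272.5),(244,222)); print("plate",A,B, np.degrees(np.arctan2(*(A-B)[[1,0]])))
print("base corner", at("top",274.5,248,4),at("top",244,241,4),at("top",238,269,4))
print("pick top tri",tri((250,252.3),(247,188)), at("top",250,252.3,158))
print("flange tri side", at("side",248,209,97))
print("jug",at("top",327,112,168),"basket",[at("top",u,v,80)[:2].round() for u,v in((208,109),(263,109),(266,176),(212,179))])
E
```

```text
tip [ 565.89262273 -167.56984225  122.36092413] [ 567.76751595 -168.78610628  117.        ]
bow [ 563.69893439 -149.1781696   161.8792961 ] [ 563.34387179 -148.53456579  160.        ]
model tip [[ 566.44197241 -169.66797161  117.        ]] bow [[ 564.52370334 -146.7481059   160.        ]]
bracket top -y [ 591.38924856 -137.43910027  139.        ] [ 538.02397523 -141.24787506  139.        ] [ 564.70661189 -139.34348766  139.        ] [[ 591.84232752 -137.43721051  139.        ]
 [ 536.03743711 -142.1077787   139.        ]
 [ 563.93988231 -139.7724946   139.        ]]
+y crossbar [524.87882936 117.95855515 126.        ] [558.86450064 118.85339368 126.        ] [[524.65142726 113.83432175 126.        ]
 [560.52599966 116.83682987 126.        ]]
plate [447.04056939  74.77126205  99.81564115] [385.08629865  89.05459531 104.14225653] -12.982493750605023
base corner [462.64667955  78.63617877   4.        ] [481.35627585 163.51383584   4.        ] [403.40480416 177.70449804   4.        ]
pick top tri [431.33500447 127.26998346 154.63443526] [430.9540928  126.82495448 158.        ]
flange tri side [428.06140882 127.74561045  97.        ]
jug [793.30088566 -61.21758765 168.        ] basket [array([833., 262.]), array([835., 112.]), array([647.,  99.]), array([637., 244.])]
```

```bash
cat > plan.py <<'E'
import sys,numpy as np
from scipy.spatial.transform import Rotation as Ro
from rig import r
# usage: plan.py x y z jawdeg  : tool down, jaw (tool y) along world angle jawdeg (mod 180)
def cur():
    s=r.sense(); return s, np.array(s["eef_pos"]), Ro.from_euler("xyz",s["tcp_rot"])
def plan(x,y,z,jaw):
    s,p,R=cur(); M=R.as_matrix(); best=None
    for a in (jaw,jaw+180):
        a=np.radians(a); ty=np.array([np.cos(a),np.sin(a),0]); tx=np.array([0,0,-1.]); T=np.c_[tx,ty,np.cross(tx,ty)]
        rv=np.degrees(Ro.from_matrix(M.T@T).as_rotvec())
        if best is None or np.linalg.norm(rv)<np.linalg.norm(best): best=rv
    d=M.T@(np.array([x,y,z])-p)
    return d,best
if __name__=="__main__":
    s,p,R=cur(); M=R.as_matrix()
    print("t %.2f tcp %s jaw %.2f tilt %.2f op %.3f F %s q6 %.2f"%(s["clock"],p.round(1),np.degrees(np.arctan2(M[1,1],M[0,1])),np.degrees(np.arccos(-M[2,0])),s["opening"],np.round(s["contact_force"],1),s["qpos"][5]))
    a=list(map(float,sys.argv[1:]))
    for i in range(0,len(a),4):
        d,rv=plan(*a[i:i+4]); print("shift",d.round(1),"rot",rv.round(1))
E
python3 plan.py 430.5 127 200 77 430.5 127 200 167 430.5 127 110 167
```

```text
t 0.10 tcp [254.6 570.3 205.5] jaw 65.95 tilt 0.07 op 0.997 F [ 0.4 -0.1 -0.3] q6 -0.00
shift [   6.  -333.1  341.4] rot [-11.1  -0.    0.1]
shift [   6.  -333.1  341.4] rot [78.9  0.1  0.1]
shift [  96.  -333.   341.4] rot [78.9  0.1  0.1]
```

Call:
drive_tool(rows=[0, -33, 34, -1, 0, 0, 100, 0, -67, 68, -2, 0, 0, 100, 0, -110, 113, -4, 0, 0, 100, 0, -150, 154, -5, 0, 0, 100, 0, -190, 195, -6, 0, 0, 100, 2, -230, 236, -8, 0, 0, 100, 4, -266, 273, -9, 0, 0, 100, 6, -300, 307, -10, 0, 0, 100, 6, -322, 330, -11, 0, 0, 100, 6, -333, 341, -11, 0, 0, 100])

```text
clock: 1.35
eef_pos: [430.4, 125.9, 199.8]
tcp_rot: [-1.923, 1.569, -2.153]
contact_force: [-0.6, 0.6, 0.1]
opening: 1.004
```

```bash
python3 plan.py 430.5 127 160 77; python3 - <<'E'
from h import *
import cv2
i=grab_frame("side"); crop("side",200,100,320,260,5,"s5.png",i)
E
```

```text
t 1.35 tcp [430.4 125.9 199.8] jaw 76.84 tilt 0.09 op 1.004 F [-0.6  0.6  0.1] q6 -1.06
shift [39.8  1.1 -0.2] rot [-0.2 -0.   0.1]
```

View pics/s5.png

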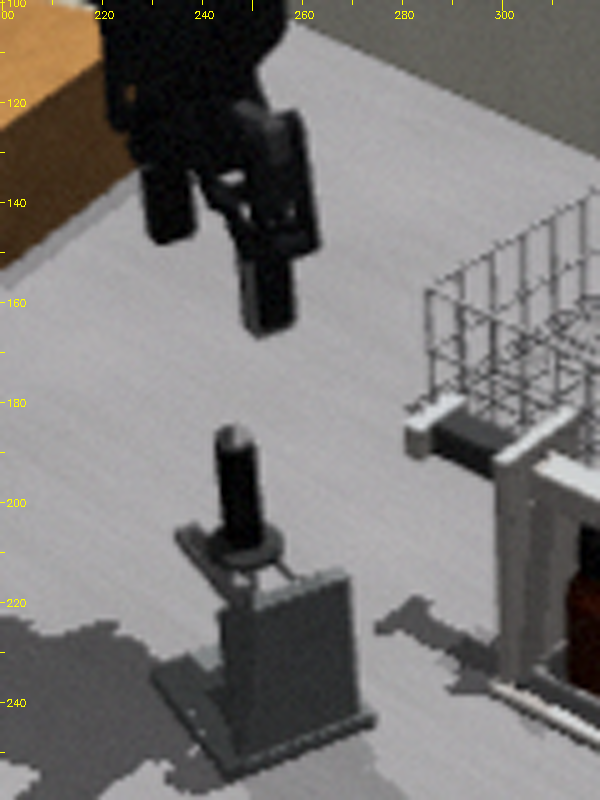

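The open fingers straddle the pick, whose handle top is at side (246,186). I'll descend and grasp it.

Call:
drive_tool(rows=[20, 1, 0, 0, 0, 0, 100, 45, 1, 0, 0, 0, 0, 100, 70, 1, 0, 0, 0, 0, 100, 85, 1, 0, 0, 0, 0, 100, 90, 1, 0, 0, 0, 0, 100, 90, 1, 0, 0, 0, 0, 100])

```text
clock: 2.15
eef_pos: [431.1, 126.5, 110.0]
tcp_rot: [-1.62, 1.569, -1.849]
contact_force: [-0.0, -0.4, 0.4]
opening: 1.0
```

Call:
drive_tool(rows=[0, 0, 0, 0, 0, 0, 40, 0, 0, 0, 0, 0, 0, 40, 0, 0, 0, 0, 0, 0, 30, 0, 0, 0, 0, 0, 0, 15, 0, 0, 0, 0, 0, 0, 0, 0, 0, 0, 0, 0, 0, 0, 0, 0, 0, 0, 0, 0, 0, 0, 0, 0, 0, 0, 0, 0], newtons=60)

```text
clock: 3.15
eef_pos: [431.4, 126.6, 110.3]
tcp_rot: [-1.355, 1.569, -1.584]
contact_force: [-1.4, 0.6, 4.9]
opening: 0.167
```

```bash
python3 plan.py ; python3 - <<'E'
from h import *
i=grab_frame("side"); crop("side",200,140,320,260,5,"s6.png",i)
E
```

```text
t 3.15 tcp [431.4 126.6 110.3] jaw 76.87 tilt 0.08 op 0.167 F [-1.4  0.6  4.9] q6 -1.06
```

View pics/s6.png

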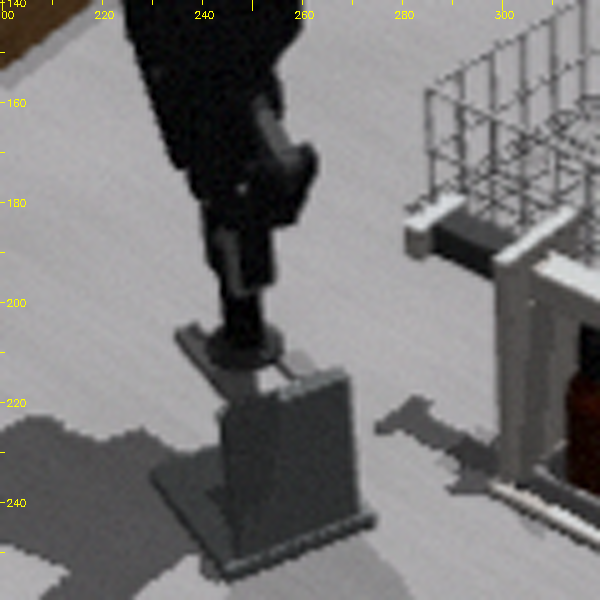

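Call:
drive_tool(rows=[-10, 0, 0, 0, 0, 0, 0, -40, 0, 0, 0, 0, 0, 0, -80, 0, 0, 0, 0, 0, 0, -120, 0, 0, 0, 0, 0, 0, -150, 0, 0, 0, 0, 0, 0, -160, 0, 0, 0, 0, 0, 0])

```text
clock: 3.95
eef_pos: [432.1, 127.0, 272.2]
tcp_rot: [-0.034, 1.568, -0.263]
contact_force: [0.1, -0.8, -0.3]
opening: 0.174
```

```bash
python3 - <<'E'
from h import *
p=np.array([556.1,-46.1,.0805]); print(place(p,[(0,-165,0),(0,-116,0)]))
E
python3 plan.py 569 -210 270 94.7 
```

```text
[[ 569.36815899 -210.56566802    0.        ]
 [ 565.42791784 -161.72434843    0.        ]]
t 3.95 tcp [432.1 127.  272.2] jaw 76.87 tilt 0.17 op 0.174 F [ 0.1 -0.8 -0.3] q6 -1.06
shift [   2.9 -297.   209.9] rot [-17.8   0.2   0. ]
```

Call:
drive_tool(rows=[0, -25, 18, -2, 0, 0, 0, 0, -65, 46, -4, 0, 0, 0, 0, -105, 74, -6, 0, 0, 0, 0, -145, 102, -9, 0, 0, 0, 0, -185, 131, -11, 0, 0, 0, 0, -225, 159, -13, 0, 0, 0, 0, -260, 184, -16, 0, 0, 0, 2, -285, 201, -18, 0, 0, 0, 2, -297, 210, -18, 0, 0, 0, 2, -297, 210, -18, 0, 0, 0])

```text
clock: 5.2
eef_pos: [568.8, -210.0, 270.0]
tcp_rot: [-0.112, 1.569, -0.029]
contact_force: [0.2, 0.0, -0.8]
opening: 0.174
```

```bash
python3 plan.py 569.4 -210 238 94.7; python3 - <<'E'
from h import *
i=grab_frame("side"); crop("side",340,130,460,290,5,"s7.png",i)
i=grab_frame("top"); cv2.imwrite("pics/t7f.png",i[:,:,::-1]); crop("top",330,150,430,260,5,"t7.png",i)
E
```

```text
t 5.20 tcp [ 568.8 -210.   270. ] jaw 94.77 tilt 0.08 op 0.174 F [ 0.2  0.  -0.8] q6 -2.01
shift [32.  -0.   0.6] rot [0.1 0.1 0. ]
```

View pics/s7.png

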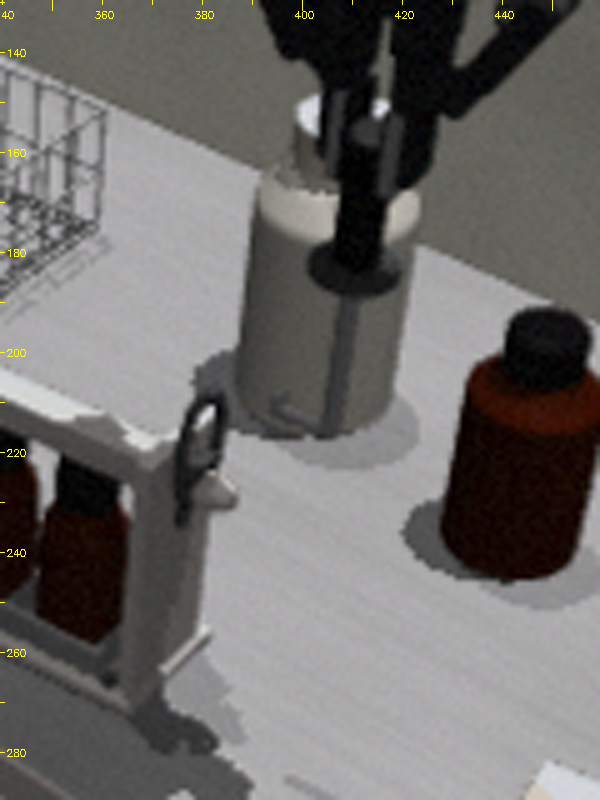

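View pics/t7.png

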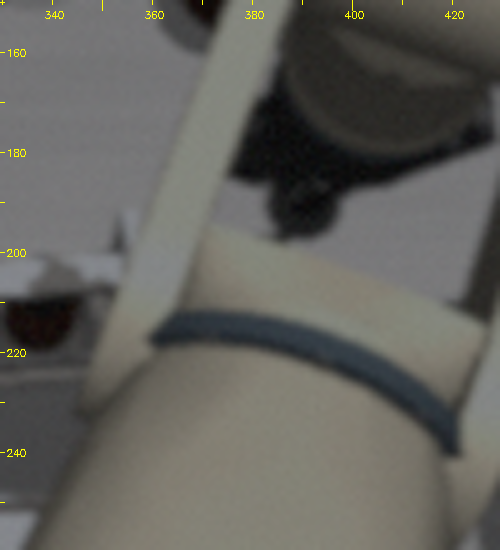

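```bash
python3 - <<'E'
from h import *
f=np.array([568.8,-210,176.7]); a=np.radians(94.77); d=np.array([np.cos(a),np.sin(a),0])
print("foot,lip top,foot end",proj("side",[f,f+27*d+[0,0,9],f+28*d]), "flange",proj("side",[f+[0,0,78]]))
print("bow underside, z12",proj("side",[(564,-148,160),(564,-148,150),(564,-148,129),(566,-170,117)]))
E
```

```text
foot,lip top,foot end [[406.41686893 215.4434427 ]
 [395.46121494 206.96550434]
 [394.60990807 210.30134532]] flange [[410.98764033 183.43272379]]
bow underside, z12 [[380.06159019 210.50354563]
 [379.68542945 214.26595224]
 [378.90988759 222.02301854]
 [387.17744478 230.33099307]]
```

Call:
drive_tool(rows=[10, 0, 0, 0, 0, 0, 0, 24, 0, 0, 0, 0, 0, 0, 30, 0, 0, 0, 0, 0, 0, 30, 5, 0, 0, 0, 0, 0, 30, 15, 0, 0, 0, 0, 0, 30, 20, 0, 0, 0, 0, 0, 30, 20, 0, 0, 0, 0, 0])

```text
clock: 6.18
eef_pos: [567.1, -188.5, 240.9]
tcp_rot: [-0.157, 1.568, -0.072]
contact_force: [-0.3, 0.3, -1.6]
opening: 0.174
```

```bash
python3 plan.py 565.3 -160.7 240 94.7; python3 - <<'E'
from h import *
i=grab_frame("side"); crop("side",350,170,440,260,7,"s8.png",i)
E
```

```text
t 6.17 tcp [ 567.1 -188.5  240.9] jaw 94.90 tilt 0.14 op 0.174 F [-0.3  0.3 -1.6] q6 -1.98
shift [ 0.9 27.9  0.6] rot [0.2 0.1 0. ]
```

View pics/s8.png

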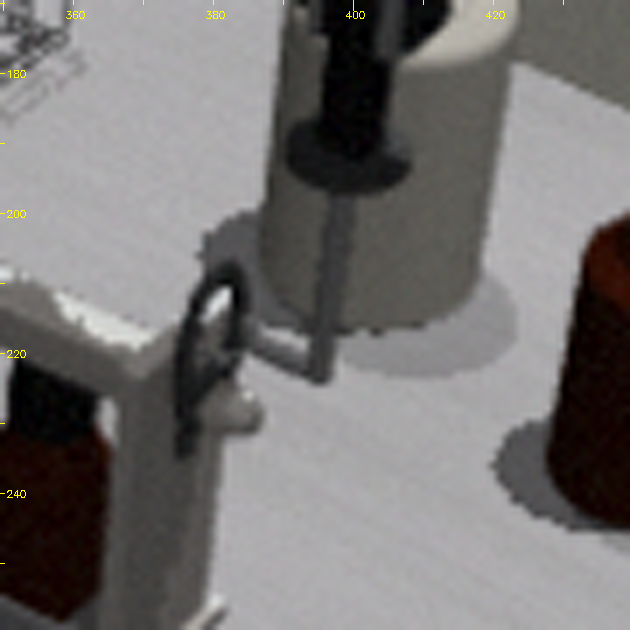

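Call:
drive_tool(rows=[0, 5, 0, 0, 0, 0, 0, 0, 10, 0, 0, 0, 0, 0, 0, 14, 0, 0, 0, 0, 0, 0, 14, 0, 0, 0, 0, 0])

```text
clock: 6.72
eef_pos: [565.9, -174.5, 240.8]
tcp_rot: [-0.198, 1.568, -0.113]
contact_force: [1.0, 0.6, -0.7]
opening: 0.171
```

```bash
python3 plan.py 565.3 -160.7 240 94.7; python3 - <<'E'
from h import *
i=grab_frame("side"); crop("side",355,185,415,245,10,"s9.png",i)
E
```

```text
t 6.72 tcp [ 565.9 -174.5  240.8] jaw 94.91 tilt 0.14 op 0.171 F [ 1.   0.6 -0.7] q6 -1.96
shift [ 0.8 13.8  0.6] rot [0.2 0.1 0. ]
```

View pics/s9.png

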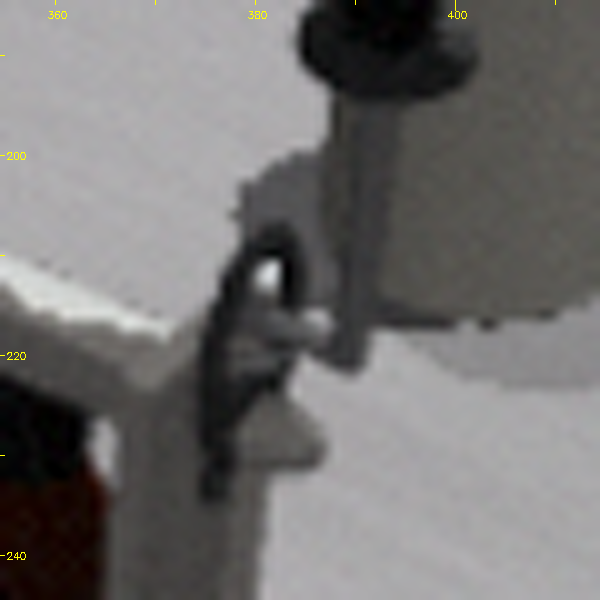

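The foot crosses in front of the far wire into the opening at (381,216). I'll continue.

Call:
drive_tool(rows=[0, 5, 0, 0, 0, 0, 0, 0, 10, 0, 0, 0, 0, 0, 0, 14, 0, 0, 0, 0, 0, 0, 14, 0, 0, 0, 0, 0])

```text
clock: 7.28
eef_pos: [564.7, -160.4, 240.9]
tcp_rot: [-0.216, 1.568, -0.13]
contact_force: [-0.1, 0.3, -0.9]
opening: 0.171
```

```bash
python3 plan.py 565.3 -160.7 240 94.7; python3 - <<'E'
from h import *
i=grab_frame("side"); crop("side",355,185,415,245,10,"s10.png",i)
E
```

```text
t 7.28 tcp [ 564.7 -160.4  240.9] jaw 94.93 tilt 0.14 op 0.171 F [-0.1  0.3 -0.9] q6 -1.94
shift [ 0.9 -0.3  0.5] rot [0.2 0.1 0. ]
```

View pics/s10.png

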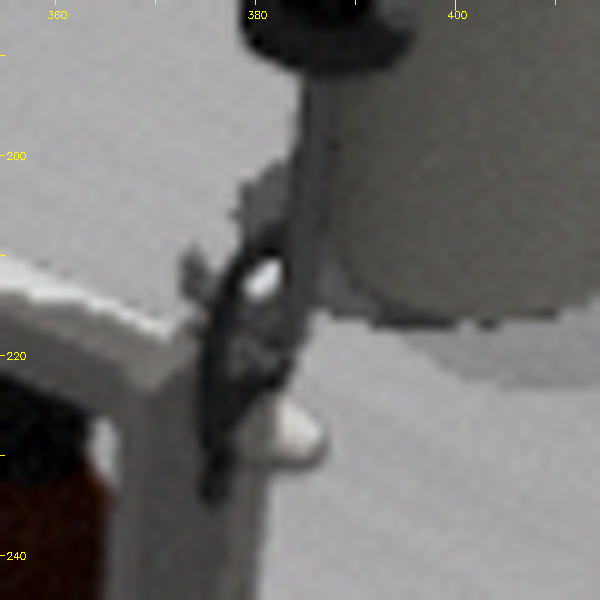

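The lip shows past the ring at (374,211), so the hook is through with no contact force. Lifting.

Call:
drive_tool(rows=[-6, 0, 0, 0, 0, 0, 0, -12, 0, 0, 0, 0, 0, 0, -18, 0, 0, 0, 0, 0, 0, -24, 0, 0, 0, 0, 0, 0, -30, 0, 0, 0, 0, 0, 0, -36, 0, 0, 0, 0, 0, 0, -42, 0, 0, 0, 0, 0, 0, -42, 0, 0, 0, 0, 0, 0])

```text
clock: 8.32
eef_pos: [565.0, -160.7, 283.7]
tcp_rot: [-0.287, 1.567, -0.201]
contact_force: [0.1, 0.6, -0.9]
opening: 0.169
```

```bash
python3 plan.py ; python3 - <<'E'
from h import *
i=grab_frame("side"); crop("side",340,150,430,240,7,"s11.png",i)
E
```

```text
t 8.32 tcp [ 565.  -160.7  283.7] jaw 94.92 tilt 0.22 op 0.169 F [ 0.1  0.6 -0.9] q6 -1.94
```

View pics/s11.png

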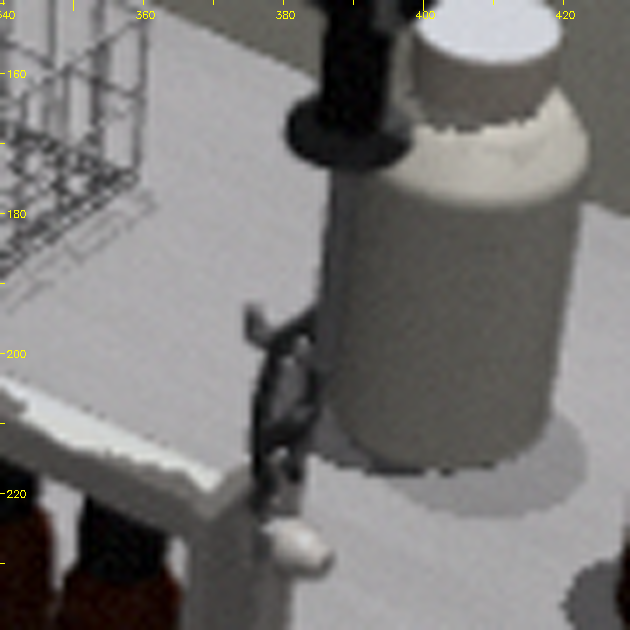

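Call:
drive_tool(rows=[-12, 0, 0, 0, 0, 0, 0, -28, 0, 0, 0, 0, 0, 0, -40, 0, 0, 0, 0, 0, 0, -40, 0, 0, 0, 0, 0, 0])

```text
clock: 8.88
eef_pos: [565.4, -160.8, 324.9]
tcp_rot: [-0.315, 1.565, -0.229]
contact_force: [-0.6, 1.0, -1.8]
opening: 0.171
```

```bash
python3 plan.py 401 -134 320 94.9; python3 - <<'E'
from h import *
i=grab_frame("side"); crop("side",260,140,420,340,3.5,"s12.png",i)
E
```

```text
t 8.88 tcp [ 565.4 -160.8  324.9] jaw 94.92 tilt 0.33 op 0.171 F [-0.6  1.  -1.8] q6 -1.94
shift [   3.9   40.8 -161.5] rot [0.  0.3 0.1]
```

View pics/s12.png

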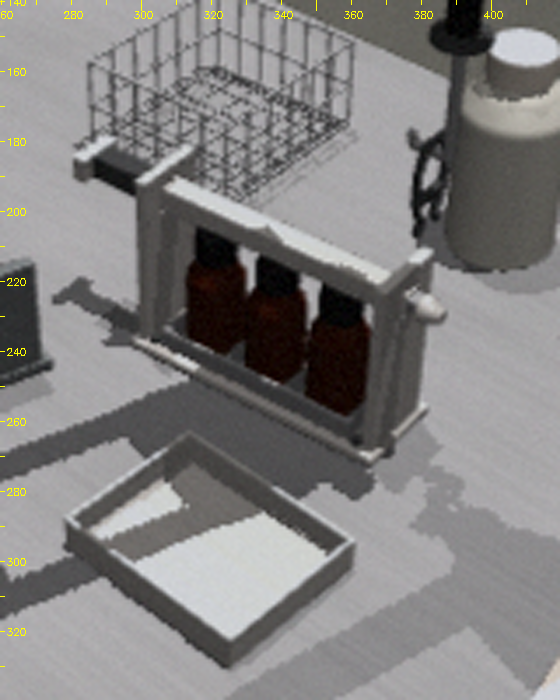

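```bash
python3 - <<'E'
from h import *
for u,v in((279,287.5),(314,264),(360.5,294),(325.5,326)): print(at("side",u,v,24).round(1))
print(np.mean([at("side",u,v,24) for u,v in((279,287.5),(314,264),(360.5,294),(325.5,326))],0))
E
```

```text
[349.1 -55.3  24. ]
[453.8 -59.3  24. ]
[ 453.7 -194.7   24. ]
[ 339.1 -199.3   24. ]
[ 398.92135523 -127.14192162   24.        ]
```

Call:
drive_tool(rows=[0, 5, -20, 0, 0, 0, 0, 0, 14, -55, 0, 0, 0, 0, 0, 24, -95, 0, 0, 0, 0, 0, 34, -130, 0, 0, 0, 0, 4, 39, -152, 0, 0, 0, 0, 4, 41, -161, 0, 0, 0, 0, 4, 41, -161, 0, 0, 0, 0])

```text
clock: 9.8
eef_pos: [401.1, -133.7, 319.3]
tcp_rot: [-0.305, 1.566, -0.219]
contact_force: [0.6, -0.4, -2.7]
opening: 0.171
```

```bash
python3 plan.py 401 -134 180 94.9
```

```text
t 9.80 tcp [ 401.1 -133.7  319.3] jaw 94.91 tilt 0.27 op 0.171 F [ 0.6 -0.4 -2.7] q6 -1.98
shift [ 1.393e+02 -1.000e-01 -7.000e-01] rot [0.  0.3 0.1]
```

Call:
drive_tool(rows=[20, 0, 0, 0, 0, 0, 0, 55, 0, 0, 0, 0, 0, 0, 95, 0, 0, 0, 0, 0, 0, 130, 0, 0, 0, 0, 0, 0, 150, 0, 0, 0, 0, 0, 0, 158, 0, 0, 0, 0, 0, 0, 158, 0, 0, 0, 0, 0, 0])

```text
clock: 10.68
eef_pos: [402.4, -134.0, 161.2]
tcp_rot: [-0.288, 1.566, -0.203]
contact_force: [0.3, -0.7, -2.2]
opening: 0.171
```

```bash
python3 plan.py 401 -134 150 94.9;  python3 - <<'E'
from h import *
i=grab_frame("side"); crop("side",260,200,380,340,5,"s13.png",i)
E
```

```text
t 10.68 tcp [ 402.4 -134.   161.2] jaw 94.92 tilt 0.25 op 0.171 F [ 0.3 -0.7 -2.2] q6 -1.98
shift [11.2  0.1 -1.4] rot [0.  0.2 0.1]
```

View pics/s13.png

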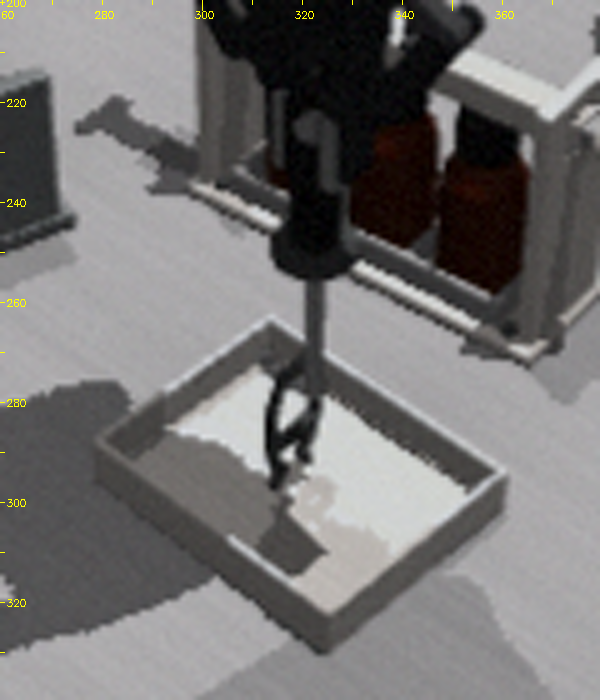

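The ring hangs just above the tray floor. I'll lower until it stands, then back the hook out.

Call:
drive_tool(rows=[6, 0, 0, 0, 0, 0, 0, 12, 0, 0, 0, 0, 0, 0, 18, 0, 0, 0, 0, 0, 0, 24, 0, 0, 0, 0, 0, 0, 27, 0, 0, 0, 0, 0, 0, 27, 0, 0, 0, 0, 0, 0])

```text
clock: 11.48
eef_pos: [402.6, -134.1, 134.5]
tcp_rot: [-0.296, 1.566, -0.21]
contact_force: [-0.7, 0.9, -2.0]
opening: 0.169
```

```bash
python3 plan.py;  python3 - <<'E'
from h import *
i=grab_frame("side"); crop("side",280,230,370,340,6,"s14.png",i)
E
```

```text
t 11.47 tcp [ 402.6 -134.1  134.5] jaw 94.91 tilt 0.28 op 0.169 F [-0.7  0.9 -2. ] q6 -1.98
```

View pics/s14.png

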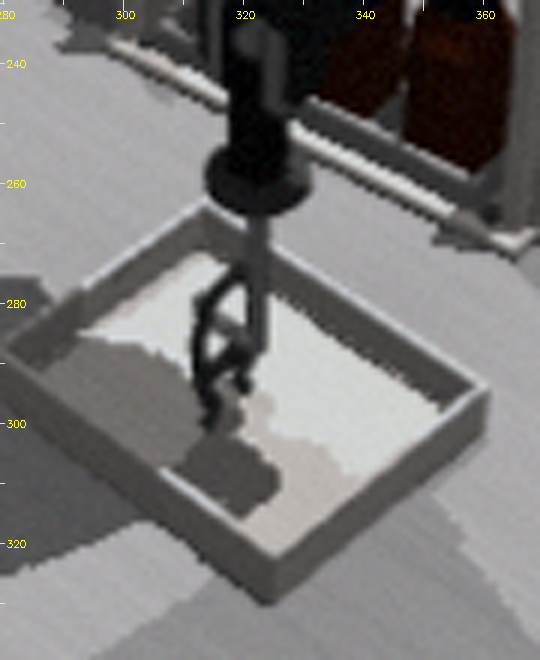

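Call:
drive_tool(rows=[0, -6, 0, 0, 0, 0, 0, 0, -14, 0, 0, 0, 0, 0, 0, -24, 0, 0, 0, 0, 0, 0, -34, 0, 0, 0, 0, 0, 0, -44, 0, 0, 0, 0, 0, 0, -50, 0, 0, 0, 0, 0, 0, -50, 0, 0, 0, 0, 0])

```text
clock: 12.4
eef_pos: [407.0, -184.3, 134.7]
tcp_rot: [-0.293, 1.566, -0.208]
contact_force: [0.1, 0.3, -0.3]
opening: 0.174
```

```bash
python3 plan.py;  python3 - <<'E'
from h import *
i=grab_frame("side"); crop("side",280,230,370,340,6,"s15.png",i)
E
```

```text
t 12.40 tcp [ 407.  -184.3  134.7] jaw 94.87 tilt 0.29 op 0.174 F [ 0.1  0.3 -0.3] q6 -2.09
```

View pics/s15.png

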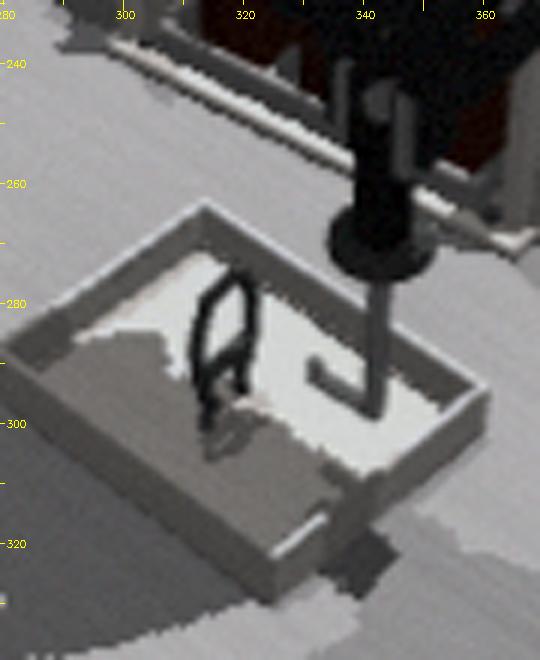

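The ring stands free in the tray and the hook is clear of it. Now I'll take the pick back to the fork.

Call:
drive_tool(rows=[-15, 0, 0, 0, 0, 0, 0, -50, 0, 0, 0, 0, 0, 0, -95, 0, 0, 0, 0, 0, 0, -130, 0, 0, 0, 0, 0, 0, -140, 0, 0, 0, 0, 0, 0])

```text
clock: 13.08
eef_pos: [407.3, -184.1, 277.6]
tcp_rot: [-0.389, 1.561, -0.304]
contact_force: [0.4, 0.3, -0.9]
opening: 0.178
```

```bash
python3 plan.py 431.4 126.6 272 76.87
```

```text
t 13.07 tcp [ 407.3 -184.1  277.6] jaw 94.91 tilt 0.55 op 0.178 F [ 0.4  0.3 -0.9] q6 -2.09
shift [  4.9 307.6  50.5] rot [18.   0.5  0.1]
```

Call:
drive_tool(rows=[0, 25, 4, 1, 0, 0, 0, 1, 65, 11, 3, 0, 0, 0, 2, 105, 17, 6, 0, 0, 0, 3, 150, 25, 9, 0, 0, 0, 4, 195, 32, 12, 0, 0, 0, 5, 235, 39, 14, 0, 0, 0, 5, 270, 44, 16, 0, 0, 0, 5, 295, 48, 18, 0.5, 0, 0, 5, 307.5, 50.5, 18, 0.5, 0, 0, 5, 307.5, 50.5, 18, 0.5, 0, 0])

```text
clock: 14.32
eef_pos: [431.1, 126.7, 271.5]
tcp_rot: [-1.467, 1.568, -1.693]
contact_force: [0.1, 1.1, -1.1]
opening: 0.172
```

```bash
python3 plan.py 431.4 126.6 160 76.87;  python3 - <<'E'
from h import *
i=grab_frame("side"); crop("side",200,100,320,260,5,"s16.png",i)
E
```

```text
t 14.32 tcp [431.1 126.7 271.5] jaw 77.03 tilt 0.15 op 0.172 F [ 0.1  1.1 -1.1] q6 -1.06
shift [111.5   0.3   0.3] rot [0.2 0.  0.2]
```

View pics/s16.png

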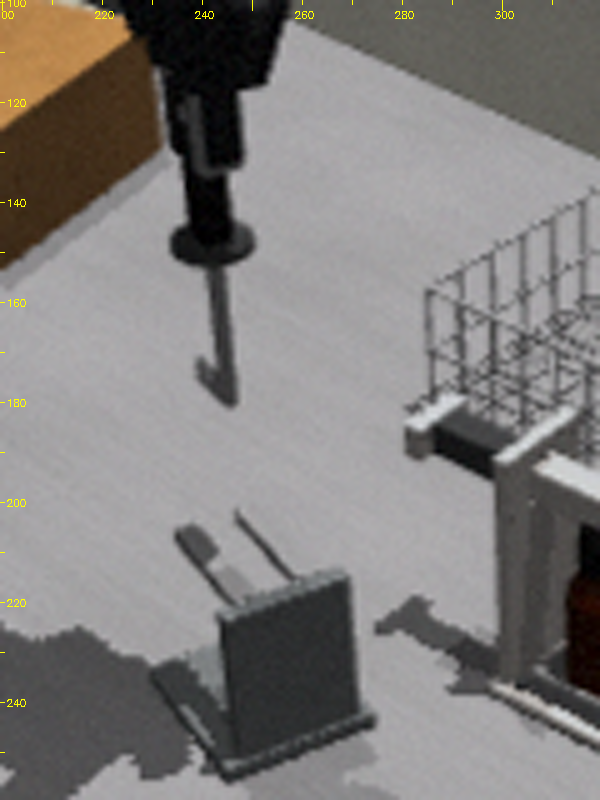

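Call:
drive_tool(rows=[15, 0, 0, 0, 0, 0, 0, 45, 0, 0, 0, 0, 0, 0, 80, 0, 0, 0, 0, 0, 0, 110, 0, 0, 0, 0, 0, 0, 130, 0, 0, 0, 0, 0, 0, 145, 0, 0, 0, 0, 0, 0, 154, 0, 0, 0, 0, 0, 0, 160, 0, 0, 0, 0, 0, 0, 160, 0, 0, 0, 0, 0, 0])

```text
clock: 15.5
eef_pos: [431.1, 125.7, 111.5]
tcp_rot: [-1.415, 1.568, -1.642]
contact_force: [0.6, 0.6, -1.0]
opening: 0.168
```

```bash
python3 plan.py 431.4 126.6 110.3 76.87
```

```text
t 15.50 tcp [431.1 125.7 111.5] jaw 76.98 tilt 0.16 op 0.168 F [ 0.6  0.6 -1. ] q6 -1.06
shift [1.2 1.  0.1] rot [0.1 0.  0.2]
```

Call:
drive_tool(rows=[1.5, 1, 0, 0, 0, 0, 0, 1.5, 1, 0, 0, 0, 0, 0, 1.5, 1, 0, 0, 0, 0, 30, 1.5, 1, 0, 0, 0, 0, 60, 1.5, 1, 0, 0, 0, 0, 100, 1.5, 1, 0, 0, 0, 0, 100, 1.5, 1, 0, 0, 0, 0, 100])

```text
clock: 16.38
eef_pos: [431.3, 126.6, 110.0]
tcp_rot: [-1.422, 1.568, -1.65]
contact_force: [-0.4, -0.5, 0.2]
opening: 0.999
```

```bash
python3 plan.py ;  python3 - <<'E'
from h import *
i=grab_frame("side"); crop("side",200,140,320,260,5,"s17.png",i)
E
```

```text
t 16.38 tcp [431.3 126.6 110. ] jaw 76.98 tilt 0.16 op 0.999 F [-0.4 -0.5  0.2] q6 -1.06
```

View pics/s17.png

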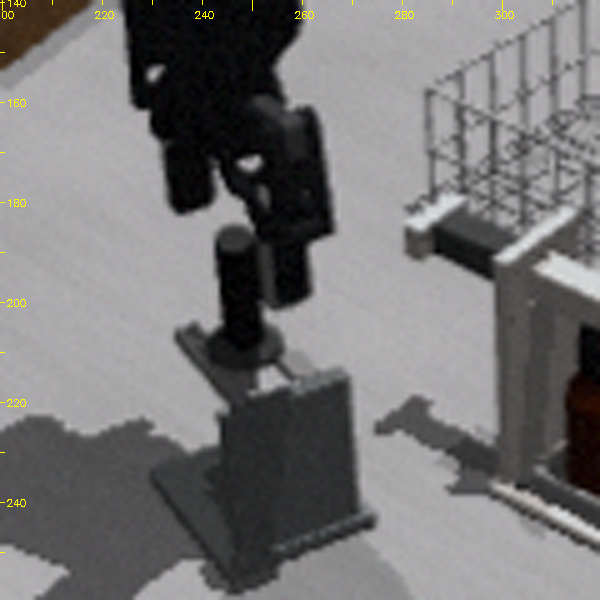

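The pick hangs in its fork and the fingers are open. Next is the bar grip.

Call:
drive_tool(rows=[-15, 0, 0, 0, 0, 0, 100, -50, 0, 0, 0, 0, 0, 100, -85, 0, 0, 0, 0, 0, 100, -100, 0, 0, 0, 0, 0, 100])

```text
clock: 16.92
eef_pos: [432.4, 127.2, 212.7]
tcp_rot: [-0.284, 1.567, -0.511]
contact_force: [0.1, -0.3, -0.3]
opening: 0.997
```

```bash
python3 plan.py 545.2 84.5 200 4.9
```

```text
t 16.93 tcp [432.4 127.2 212.7] jaw 76.98 tilt 0.21 op 0.997 F [ 0.1 -0.3 -0.3] q6 -1.06
shift [ 13.1 -16.2 119.5] rot [72.1  0.2 -0.1]
```

Call:
drive_tool(rows=[0, -2, 15, 9, 0, 0, 100, 0, -4, 34, 18, 0, 0, 100, 0, -7, 52, 27, 0, 0, 100, 2, -9, 69, 37, 0, 0, 100, 4, -12, 86, 47, 0, 0, 100, 7, -14, 102, 57, 0, 0, 100, 10, -16, 114, 66, 0, 0, 100, 13, -16, 119.5, 72, 0, 0, 100, 13, -16, 119.5, 72, 0, 0, 100])

```text
clock: 18.05
eef_pos: [545.0, 84.5, 199.6]
tcp_rot: [0.722, 1.568, -0.761]
contact_force: [0.0, 0.1, 0.6]
opening: 1.001
```

```bash
python3 plan.py 545.2 84.5 108 4.9;  python3 - <<'E'
from h import *
i=grab_frame("side"); crop("side",240,100,360,260,5,"s18.png",i)
i=grab_frame("top"); crop("top",200,140,330,260,5,"t18.png",i)
E
```

```text
t 18.05 tcp [545.   84.5 199.6] jaw 5.01 tilt 0.17 op 1.001 F [0.  0.1 0.6] q6 0.07
shift [91.6  0.  -0.1] rot [ 0.1  0.1 -0.1]
```

View pics/s18.png

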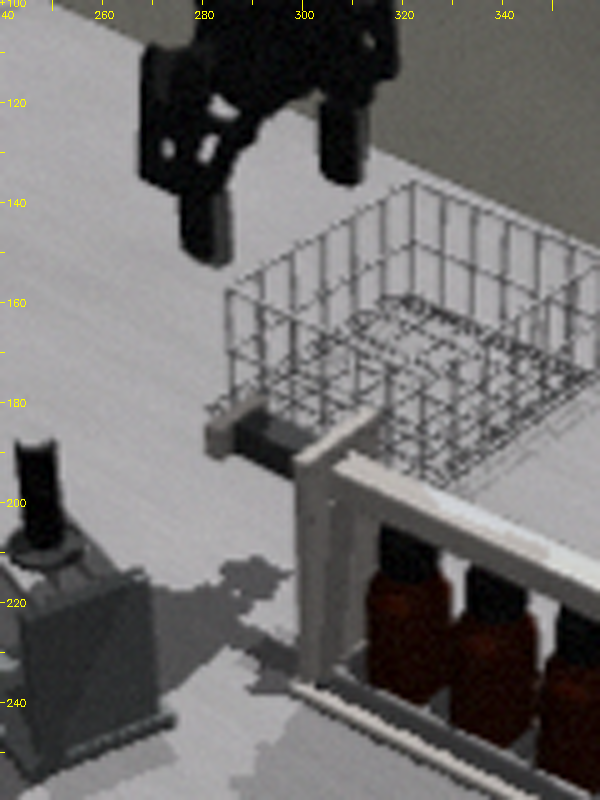

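View pics/t18.png

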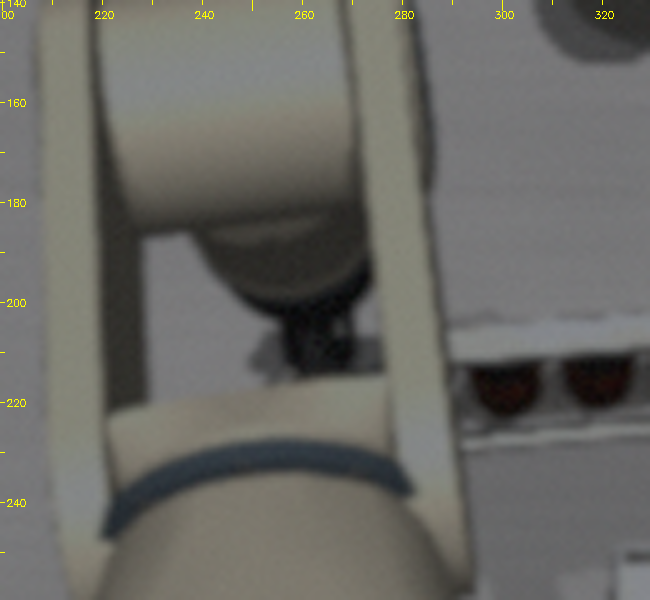

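```bash
python3 - <<'E'
from h import *
print(proj("side",[(545,84.5,126),(545,84.5,213)]))
E
```

```text
[[296.32693705 185.23613398]
 [295.33043472 153.33880089]]
```

Call:
drive_tool(rows=[15, 0, 0, 0, 0, 0, 100, 35, 0, 0, 0, 0, 0, 100, 55, 0, 0, 0, 0, 0, 100, 65, 0, 0, 0, 0, 0, 100, 65, 0, 0, 0, 0, 0, 100])

```text
clock: 18.77
eef_pos: [544.3, 84.6, 134.1]
tcp_rot: [0.308, 1.568, -1.173]
contact_force: [0.5, 0.4, 0.1]
opening: 0.997
```

```bash
python3 plan.py 545.2 84.5 108 4.9;  python3 - <<'E'
from h import *
i=grab_frame("side"); crop("side",250,130,350,230,6,"s19.png",i)
E
```

```text
t 18.77 tcp [544.3  84.6 134.1] jaw 5.15 tilt 0.13 op 0.997 F [0.5 0.4 0.1] q6 0.06
shift [26.1  0.9  0.1] rot [ 0.3  0.1 -0. ]
```

View pics/s19.png

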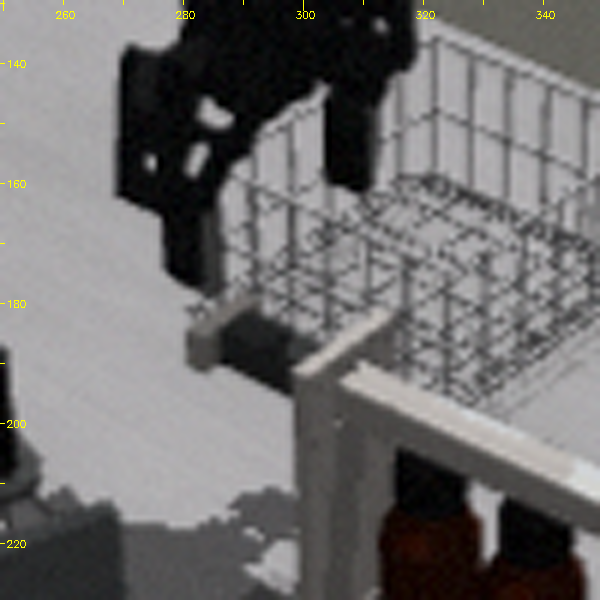

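Call:
drive_tool(rows=[10, 1, 0, 0, 0, 0, 100, 20, 1, 0, 0, 0, 0, 100, 26, 1, 0, 0, 0, 0, 100, 26, 1, 0, 0, 0, 0, 100])

```text
clock: 19.32
eef_pos: [545.5, 84.6, 108.2]
tcp_rot: [0.359, 1.568, -1.122]
contact_force: [-0.9, -0.3, -0.5]
opening: 1.0
```

Call:
drive_tool(rows=[0, 0, 0, 0, 0, 0, 45, 0, 0, 0, 0, 0, 0, 35, 0, 0, 0, 0, 0, 0, 25, 0, 0, 0, 0, 0, 0, 10, 0, 0, 0, 0, 0, 0, 0, 0, 0, 0, 0, 0, 0, 0, 0, 0, 0, 0, 0, 0, 0, 0, 0, 0, 0, 0, 0, 0], newtons=100)

```text
clock: 20.32
eef_pos: [545.5, 84.6, 108.2]
tcp_rot: [0.361, 1.568, -1.12]
contact_force: [1.5, 0.3, 0.7]
opening: 0.005
```

```bash
python3 plan.py 545.2 84.5 108 4.9;  python3 - <<'E'
from h import *
i=grab_frame("side"); crop("side",250,130,350,230,6,"s20.png",i)
E
```

```text
t 20.32 tcp [545.5  84.6 108.2] jaw 5.15 tilt 0.14 op 0.005 F [1.5 0.3 0.7] q6 0.06
shift [ 0.2 -0.3  0.1] rot [ 0.2  0.1 -0. ]
```

View pics/s20.png

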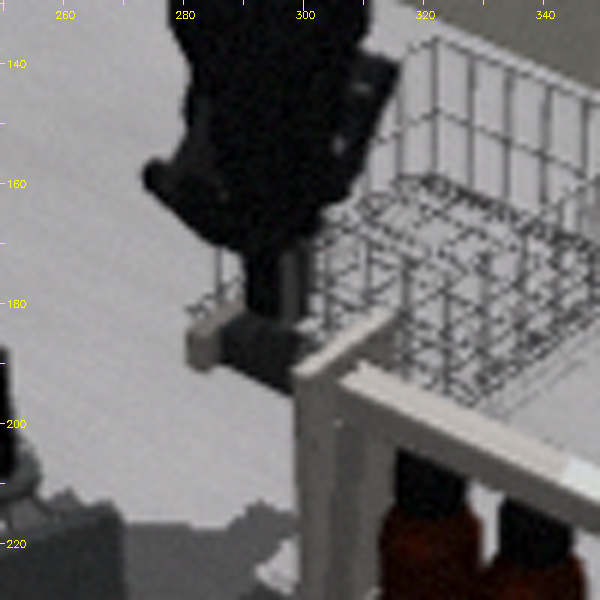

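```bash
python3 - <<'E'
from h import *
print(proj("side",[(545.5,84.6,108.2),(545.5,84.6,127),(545,84.6,160)]))
i=grab_frame("side"); i=np.clip(i.astype(int)*3,0,255).astype('uint8'); crop("side",265,140,325,215,10,"s21.png",i)
i=grab_frame("top");i=np.clip(i.astype(int)*2,0,255).astype('uint8'); crop("top",220,160,320,250,7,"t21.png",i)
E
```

```text
[[296.63729254 191.29895334]
 [296.43497446 184.78417109]
 [295.91842793 173.11248097]]
```

View pics/s21.png

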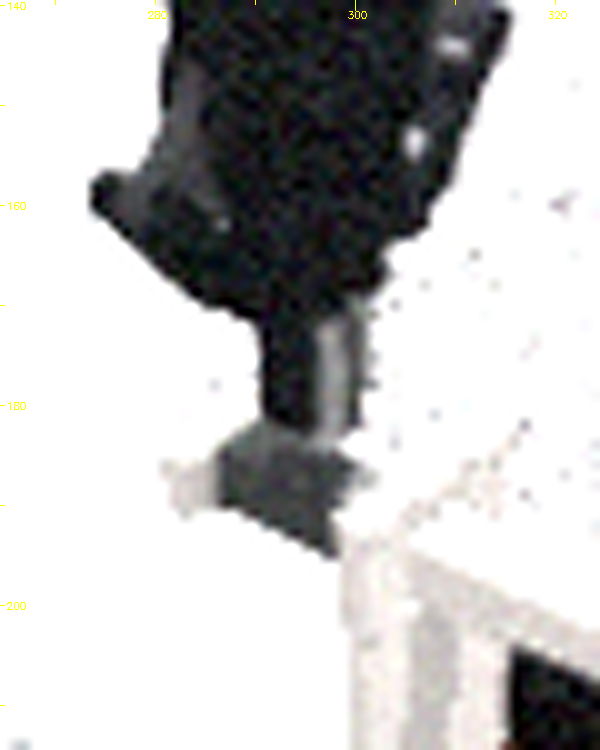

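View pics/t21.png

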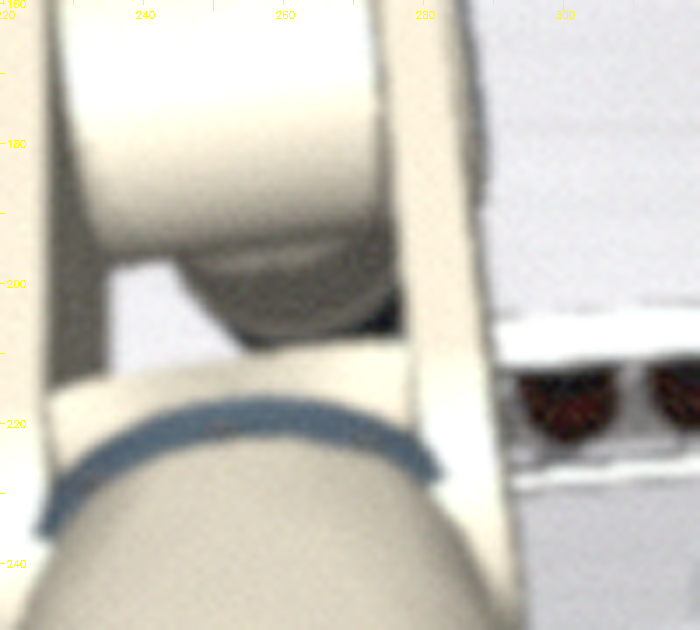

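```bash
python3 - <<'E'
from h import *
print(proj("side",[(431.4,126.6,110.3),(431.4,126.6,120),(431.4,126.6,130),(431.4,126.6,95)]))
print(proj("side",[(545.5,84.6,126),(545.5,84.6,135),(545,84.6,140)]))
E
```

```text
[[248.92337243 203.96615214]
 [248.56112723 200.56101894]
 [248.18361235 197.01234946]
 [249.48700361 209.26432932]]
[[296.44583793 185.13398212]
 [296.34764883 181.97222514]
 [296.14291548 180.2879604 ]]
```

```bash
python3 - <<'E'
from h import *
a=np.radians(76.84);d=np.array([np.cos(a),np.sin(a),0])
for z in(200,213,225,235): print(z,proj("side",[np.array([430.4,125.9,z])+s*46*d for s in(1,-1)]).round(1))
a=np.radians(5);d=np.array([np.cos(a),np.sin(a),0])
for z in(200,213,225,235): print(z,proj("side",[np.array([545,84.5,z])+s*46*d for s in(1,-1)]).round(1))
E
```

```text
200 [[235.9 162.2]
 [255.2 181. ]]
213 [[235.3 157.2]
 [254.7 175.9]]
225 [[234.7 152.5]
 [254.3 171.1]]
235 [[234.2 148.5]
 [253.9 167. ]]
200 [[308.1 150.3]
 [282.2 166.7]]
213 [[308.1 145.4]
 [281.9 161.7]]
225 [[308.  140.8]
 [281.7 157. ]]
235 [[308.  136.9]
 [281.5 153. ]]
```

The fingers shut on air. The picture shows the fingertips at z of about 130, 20 to 24 mm above the TCP reading, so I'll go about 22 mm lower and use that offset from here on.

Call:
drive_tool(rows=[0, 0, 0, 0, 0, 0, 100, 0, 0, 0, 0, 0, 0, 100, 0, 0, 0, 0, 0, 0, 100, 0, 0, 0, 0, 0, 0, 100, 0, 0, 0, 0, 0, 0, 100, 7, 0, 0, 0, 0, 0, 100, 15, 0, 0, 0, 0, 0, 100, 22, 0, 0, 0, 0, 0, 100, 22, 0, 0, 0, 0, 0, 100])

```text
clock: 21.6
eef_pos: [544.9, 84.4, 85.3]
tcp_rot: [-0.349, 1.568, -1.83]
contact_force: [-0.4, -0.2, -0.3]
opening: 0.999
```

```bash
python3 plan.py 545.2 84.5 86 4.9;  python3 - <<'E'
from h import *
i=grab_frame("side"); i=np.clip(i.astype(int)*2,0,255).astype('uint8'); crop("side",255,130,335,230,7,"s22.png",i)
E
```

```text
t 21.60 tcp [544.9  84.4  85.3] jaw 5.15 tilt 0.14 op 0.999 F [-0.4 -0.2 -0.3] q6 0.06
shift [-0.7  0.3 -0. ] rot [0.2 0.1 0. ]
```

View pics/s22.png

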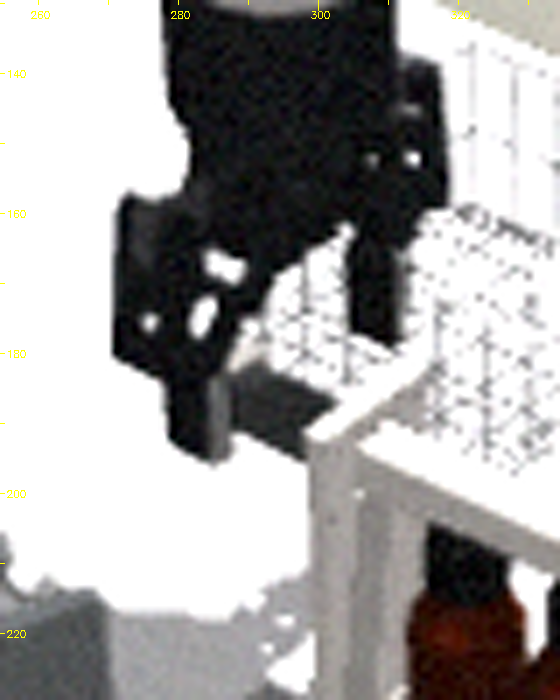

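Call:
drive_tool(rows=[0, 0, 0, 0, 0, 0, 45, 0, 0, 0, 0, 0, 0, 35, 0, 0, 0, 0, 0, 0, 25, 0, 0, 0, 0, 0, 0, 10, 0, 0, 0, 0, 0, 0, 0, 0, 0, 0, 0, 0, 0, 0, 0, 0, 0, 0, 0, 0, 0, 0, 0, 0, 0, 0, 0, 0], newtons=100)

```text
clock: 22.65
eef_pos: [545.2, 84.5, 86.1]
tcp_rot: [0.007, 1.569, -1.474]
contact_force: [-1.7, -0.0, 5.7]
opening: 0.179
```

```bash
python3 plan.py 545.2 84.5 86 4.9;  python3 - <<'E'
from h import *
i=grab_frame("side"); i=np.clip(i.astype(int)*2,0,255).astype('uint8'); crop("side",255,130,335,230,7,"s23.png",i)
E
```

```text
t 22.65 tcp [545.2  84.5  86.1] jaw 5.15 tilt 0.13 op 0.179 F [-1.7 -0.   5.7] q6 0.06
shift [ 0.1 -0.   0. ] rot [ 0.2  0.1 -0. ]
```

View pics/s23.png

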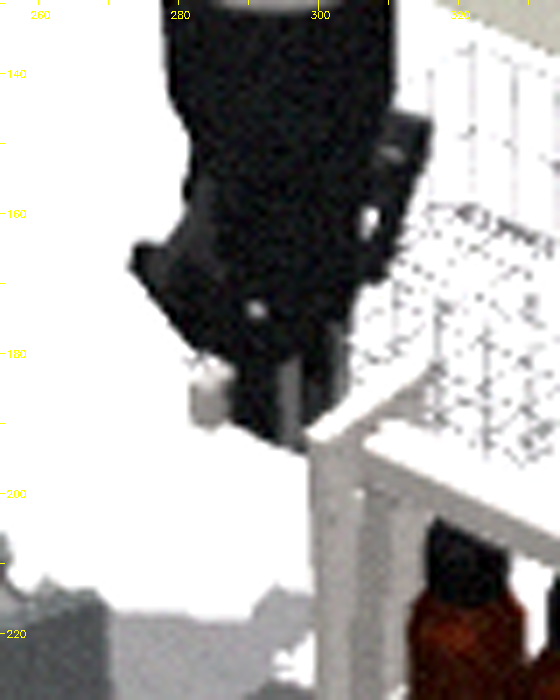

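The bar is gripped. I'll lift 3 mm and pull straight along its axis.

Call:
drive_tool(rows=[-2, 0, 0, 0, 0, 0, 0, -3, 0, 0, 0, 0, 0, 0, -3, 0, -6, 0, 0, 0, 0, -3, 0, -16, 0, 0, 0, 0, -3, 0, -28, 0, 0, 0, 0, -3, 0, -40, 0, 0, 0, 0, -3, 0, -40, 0, 0, 0, 0])

```text
clock: 23.58
eef_pos: [541.5, 125.5, 89.0]
tcp_rot: [0.037, 1.569, -1.443]
contact_force: [-0.2, -0.7, -2.6]
opening: 0.177
```

```bash
python3 plan.py;  python3 - <<'E'
from h import *
i=grab_frame("side"); crop("side",245,150,405,270,5,"s24.png",i)
E
```

```text
t 23.57 tcp [541.5 125.5  89. ] jaw 5.23 tilt 0.13 op 0.177 F [-0.2 -0.7 -2.6] q6 0.14
```

View pics/s24.png

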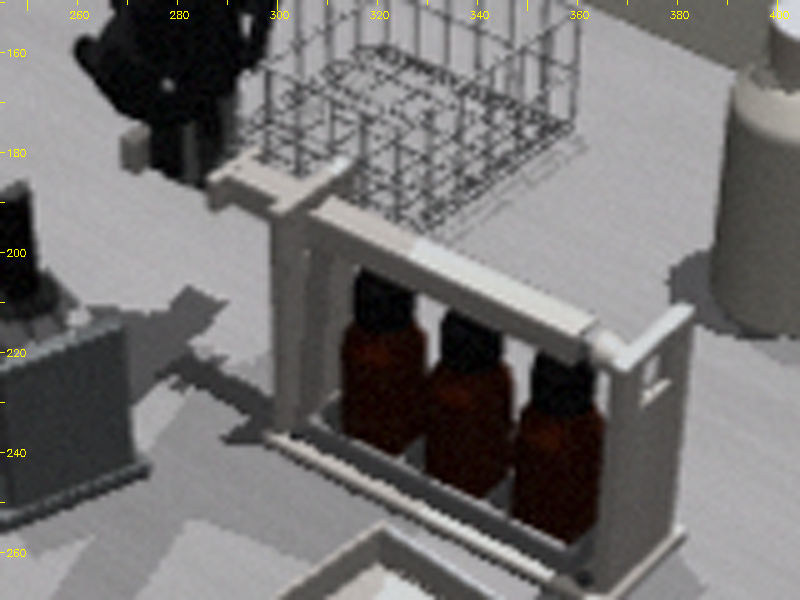

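Call:
drive_tool(rows=[0, 0, -12, 0, 0, 0, 0, 0, 0, -35, 0, 0, 0, 0, 0, 0, -60, 0, 0, 0, 0, 0, 0, -85, 0, 0, 0, 0, 0, 0, -110, 0, 0, 0, 0, 0, 0, -140, 0, 0, 0, 0, 0, 0, -170, 0, 0, 0, 0, 0, 0, -200, 0, 0, 0, 0, 0, 0, -225, 0, 0, 0, 0, 0, 0, -225, 0, 0, 0, 0])

```text
clock: 24.88
eef_pos: [520.8, 350.9, 88.3]
tcp_rot: [0.164, 1.569, -1.314]
contact_force: [-0.1, -0.6, -3.1]
opening: 0.183
```

```bash
python3 plan.py;  python3 - <<'E'
from h import *
i=grab_frame("side"); crop("side",150,90,390,270,3.3,"s25.png",i)
E
```

```text
t 24.88 tcp [520.8 350.9  88.3] jaw 5.32 tilt 0.12 op 0.183 F [-0.1 -0.6 -3.1] q6 0.50
```

View pics/s25.png

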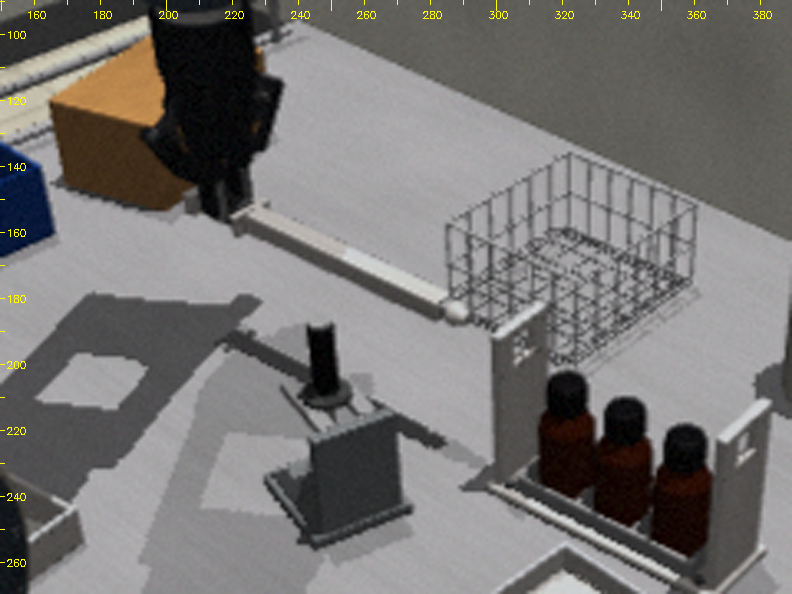

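Call:
drive_tool(rows=[10, 0, 0, 0, 0, 0, 0, 35, 0, 0, 0, 0, 0, 0, 60, 0, 0, 0, 0, 0, 0, 85, 0, 0, 0, 0, 0, 0, 98, 0, 0, 0, 0, 0, 0, 104, 0, 0, 0, 0, 0, 0, 104, 0, 0, 0, 0, 0, 0])

```text
clock: 25.8
eef_pos: [520.9, 349.3, -15.7]
tcp_rot: [-0.079, 1.568, -1.558]
contact_force: [0.3, 0.1, -1.9]
opening: 0.179
```

Call:
drive_tool(rows=[1, 0, 0, 0, 0, 0, 0, 2, 0, 0, 0, 0, 0, 0, 3, 0, 0, 0, 0, 0, 0, 4, 0, 0, 0, 0, 0, 0, 4, 0, 0, 0, 0, 0, 0])

```text
clock: 26.42
eef_pos: [520.9, 349.2, -19.8]
tcp_rot: [-0.113, 1.568, -1.592]
contact_force: [-0.9, -0.1, -1.9]
opening: 0.179
```

```bash
python3 plan.py;  python3 - <<'E'
from h import *
i=grab_frame("side"); crop("side",150,130,330,270,4.4,"s26.png",i)
E
```

```text
t 26.43 tcp [520.9 349.2 -19.8] jaw 5.28 tilt 0.16 op 0.179 F [-0.9 -0.1 -1.9] q6 0.50
```

View pics/s26.png

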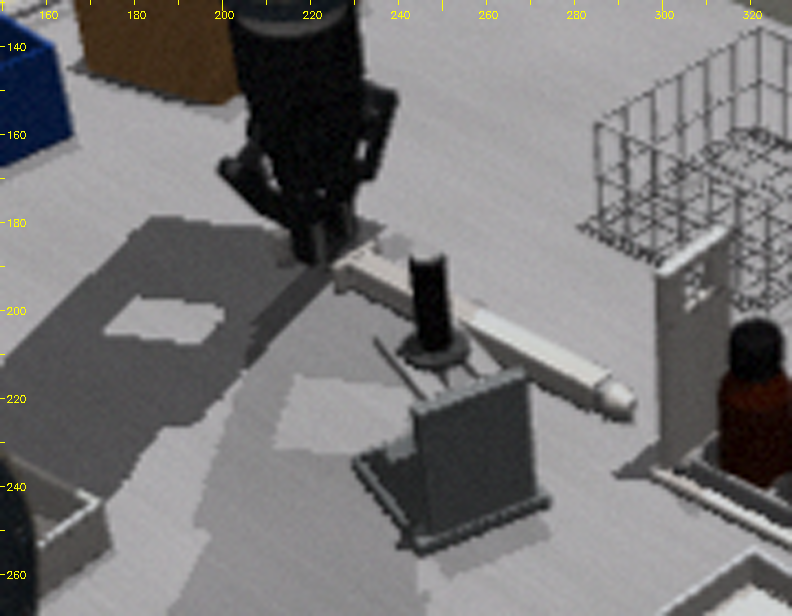

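Call:
drive_tool(rows=[1, 0, 0, 0, 0, 0, 0, 2, 0, 0, 0, 0, 0, 0, 2, 0, 0, 0, 0, 0, 0])

```text
clock: 26.85
eef_pos: [520.9, 349.2, -21.6]
tcp_rot: [-0.107, 1.568, -1.586]
contact_force: [-0.5, -0.1, 0.7]
opening: 0.185
```

Call:
drive_tool(rows=[0.5, 0, 0, 0, 0, 0, 0, 1, 0, 0, 0, 0, 0, 0, 1, 0, 0, 0, 0, 0, 0])

```text
clock: 27.22
eef_pos: [520.9, 349.2, -21.6]
tcp_rot: [-0.086, 1.568, -1.565]
contact_force: [-2.6, -3.1, 11.4]
opening: 0.177
```

Call:
drive_tool(rows=[0, 0, 0, 0, 0, 0, 30, 0, 0, 0, 0, 0, 0, 50, 0, 0, 0, 0, 0, 0, 100, 0, 0, 0, 0, 0, 0, 100, -5, 0, 0, 0, 0, 0, 100, -40, 0, 0, 0, 0, 0, 100, -90, 0, 0, 0, 0, 0, 100, -140, 0, 0, 0, 0, 0, 100, -170, 0, 0, 0, 0, 0, 100, -190, 0, 0, 0, 0, 0, 100])

```text
clock: 28.48
eef_pos: [521.4, 350.2, 170.8]
tcp_rot: [0.903, 1.568, -0.575]
contact_force: [-0.4, -0.3, 0.7]
opening: 0.999
```

```bash
python3 plan.py;  python3 - <<'E'
from h import *
i=grab_frame("side"); crop("side",150,130,410,290,3,"s27.png",i)
E
```

```text
t 28.48 tcp [521.4 350.2 170.8] jaw 5.28 tilt 0.14 op 0.999 F [-0.4 -0.3  0.7] q6 0.50
```

View pics/s27.png

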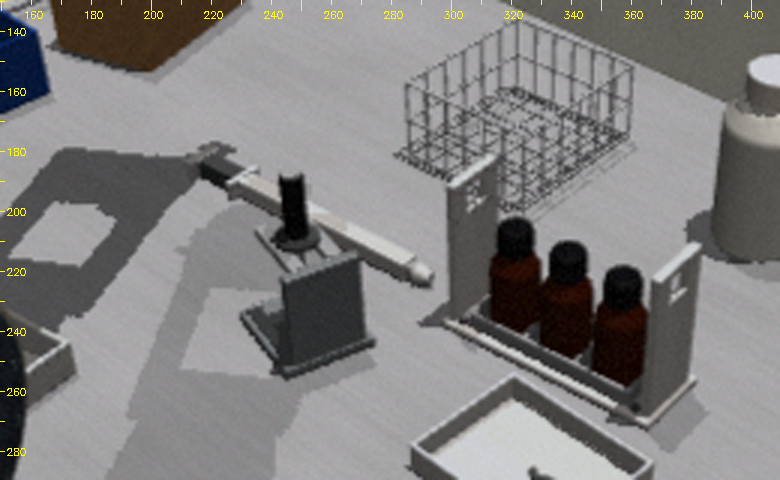

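```bash
python3 - <<'E'
from h import *
for u,v in((321.3,203.5),(338.8,210.8),(357.5,219.5)): print(at("side",u,v,106).round(1))
i=grab_frame("side"); crop("side",305,190,375,260,10,"s28.png",i)
i=grab_frame("top"); crop("top",270,170,390,250,6,"t28.png",i)
E
```

```text
[551.9   9.7 106. ]
[558.5 -38.8 106. ]
[562.8 -90.7 106. ]
```

View pics/s28.png

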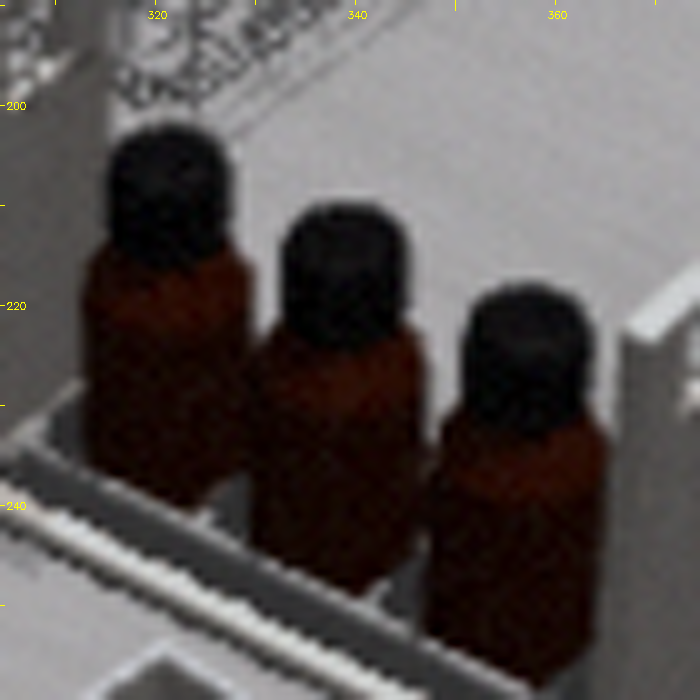

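View pics/t28.png

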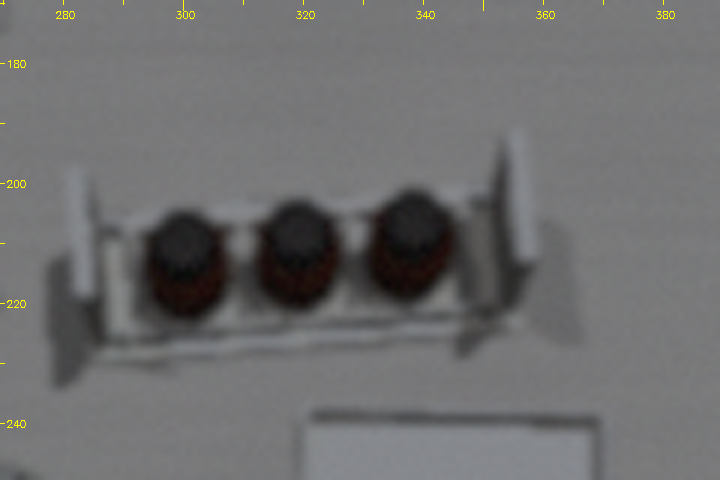

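```bash
python3 - <<'E'
from h import *
for a,b in zip(((300,209),(319,207),(338.3,205.3)),((321.5,206),(339,213.5),(357,221.8))): print(at("top",*a,106).round(1),at("side",*b,106).round(1))
E
python3 plan.py 561 -96 160 5.1
```

```text
[552.4   6.3 106. ] [545.    2.7 106. ]
[558.2 -43.2 106. ] [551.1 -45.9 106. ]
[563.2 -93.5 106. ] [555.6 -95.3 106. ]
t 28.62 tcp [521.5 350.2 169.5] jaw 5.28 tilt 0.14 op 0.995 F [-0.7 -0.7 -0.6] q6 0.50
shift [ 10.2  -1.7 447.9] rot [ 0.2  0.1 -0.1]
```

Call:
drive_tool(rows=[0, 0, 25, 0, 0, 0, 100, 0, 0, 70, 0, 0, 0, 100, 0, 0, 125, 0, 0, 0, 100, 0, 0, 180, 0, 0, 0, 100, 0, 0, 235, 0, 0, 0, 100, 0, 0, 290, 0, 0, 0, 100, 0, 0, 345, 0, 0, 0, 100, 0, -1, 395, 0, 0, 0, 100, 0, -2, 430, 0, 0, 0, 100, 0, -2, 447, 0, 0, 0, 100])

```text
clock: 29.88
eef_pos: [559.3, -97.5, 169.1]
tcp_rot: [-0.144, 1.569, -1.625]
contact_force: [-0.3, -0.3, 0.8]
opening: 0.998
```

```bash
python3 plan.py 560 -95.5 56 5.1;  python3 - <<'E'
from h import *
i=grab_frame("side"); crop("side",300,100,420,270,4.5,"s29.png",i)
E
```

```text
t 29.88 tcp [559.3 -97.5 169.1] jaw 5.15 tilt 0.08 op 0.998 F [-0.3 -0.3  0.8] q6 -0.26
shift [113.1   0.9  -2. ] rot [0.  0.1 0. ]
```

View pics/s29.png

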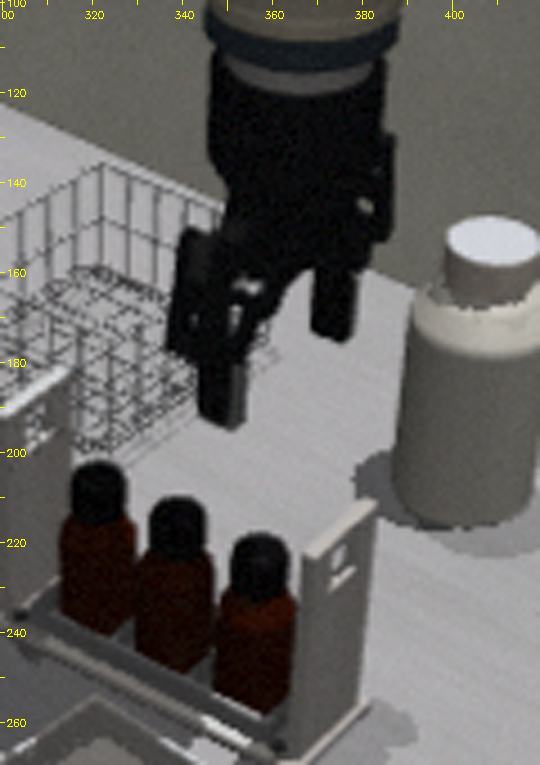

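Call:
drive_tool(rows=[10, 1, -2, 0, 0, 0, 100, 35, 1, -2, 0, 0, 0, 100, 65, 1, -2, 0, 0, 0, 100, 90, 1, -2, 0, 0, 0, 100, 105, 1, -2, 0, 0, 0, 100, 113, 1, -2, 0, 0, 0, 100, 113, 1, -2, 0, 0, 0, 70])

```text
clock: 30.8
eef_pos: [560.6, -95.9, 56.1]
tcp_rot: [-0.037, 1.569, -1.517]
contact_force: [0.3, -0.1, 0.3]
opening: 0.818
```

Call:
drive_tool(rows=[0, 0, 0, 0, 0, 0, 50, 0, 0, 0, 0, 0, 0, 40, 0, 0, 0, 0, 0, 0, 30, 0, 0, 0, 0, 0, 0, 20, 0, 0, 0, 0, 0, 0, 10, 0, 0, 0, 0, 0, 0, 10], newtons=40)

```text
clock: 31.55
eef_pos: [560.9, -96.1, 56.9]
tcp_rot: [0.31, 1.568, -1.171]
contact_force: [-1.7, 0.2, 6.5]
opening: 0.336
```

```bash
python3 plan.py;  python3 - <<'E'
from h import *
i=grab_frame("side"); i=np.clip(i.astype(int)*2,0,255).astype('uint8'); crop("side",310,150,400,270,6,"s30.png",i)
E
```

```text
t 31.55 tcp [560.9 -96.1  56.9] jaw 5.18 tilt 0.13 op 0.336 F [-1.7  0.2  6.5] q6 -0.26
```

View pics/s30.png

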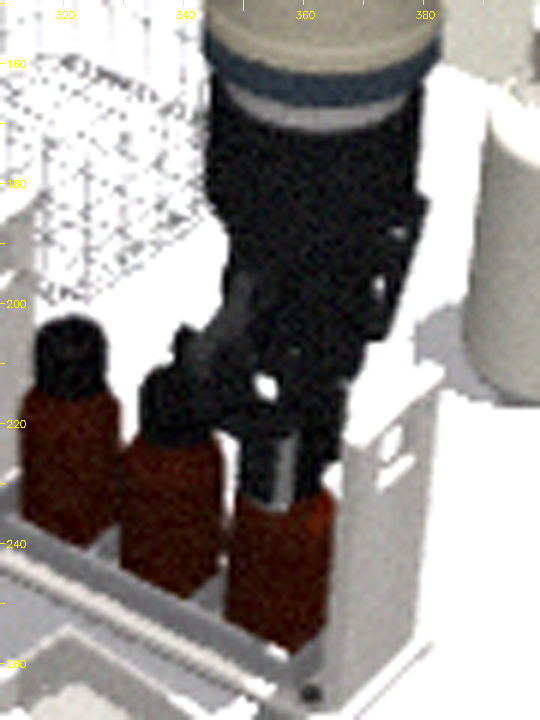

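Call:
drive_tool(rows=[-5, 0, 0, 0, 0, 0, 10, -20, 0, 0, 0, 0, 0, 10, -50, 0, 0, 0, 0, 0, 10, -85, 0, 0, 0, 0, 0, 10, -120, 0, 0, 0, 0, 0, 10, -145, 0, 0, 0, 0, 0, 10, -155, 0, 0, 0, 0, 0, 10, -155, 0, 0, 0, 0, 0, 10])

```text
clock: 32.6
eef_pos: [560.9, -95.8, 212.4]
tcp_rot: [0.626, 1.568, -0.854]
contact_force: [-0.0, 0.3, -1.9]
opening: 0.331
```

```bash
python3 plan.py 544 -360 211 -80.5;  python3 - <<'E'
from h import *
p=np.array([485,-370,.167]); print(place(p,[(60,0,0),(0,0,0),(-60,0,0)]).round(1))
i=grab_frame("side"); i=np.clip(i.astype(int)*2,0,255).astype('uint8'); crop("side",310,80,400,200,5,"s31.png",i)
crop("side",380,260,500,390,4.5,"s32.png",i)
E
```

```text
t 32.60 tcp [560.9 -95.8 212.4] jaw 5.19 tilt 0.18 op 0.331 F [-0.   0.3 -1.9] q6 -0.26
shift [  2.  -40.8 261.6] rot [85.7  0.  -0.2]
[[ 544.2 -360.     0. ]
 [ 485.  -370.     0. ]
 [ 425.8 -380.     0. ]]
```

View pics/s31.png

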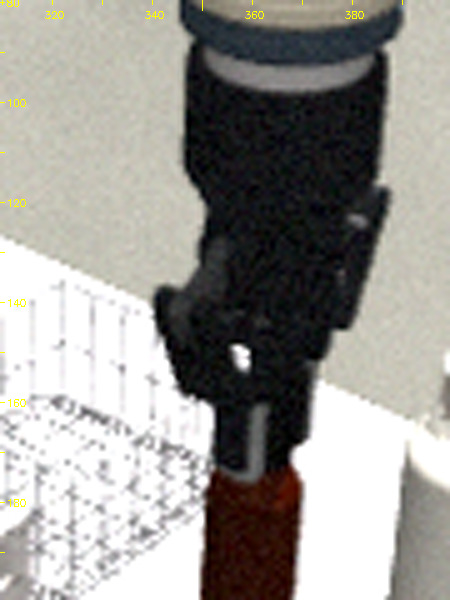

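Call:
drive_tool(rows=[0, -3, 20, 6, 0, 0, 10, 0, -8, 50, 15, 0, 0, 10, 0, -13, 82, 25, 0, 0, 10, 0, -18, 114, 35, 0, 0, 10, 0, -23, 146, 45, 0, 0, 10, 0, -28, 178, 55, 0, 0, 10, 1, -33, 208, 65, 0, 0, 10, 2, -37, 235, 74, 0, 0, 10, 2, -40, 254, 82, 0, 0, 10, 2, -41, 262, 86, 0, 0, 10])

```text
clock: 33.9
eef_pos: [542.3, -361.1, 208.0]
tcp_rot: [0.192, 1.569, -2.793]
contact_force: [-0.1, 0.2, -2.2]
opening: 0.337
```

```bash
python3 plan.py 544 -360 125 -80.5;  python3 - <<'E'
from h import *
i=grab_frame("side"); crop("side",380,150,520,390,3,"s33.png",i)
E
```

```text
t 33.90 tcp [ 542.3 -361.1  208. ] jaw -81.06 tilt 0.12 op 0.337 F [-0.1  0.2 -2.2] q6 0.83
shift [83.  -0.9 -2. ] rot [-0.6  0.1 -0. ]
```

View pics/s33.png

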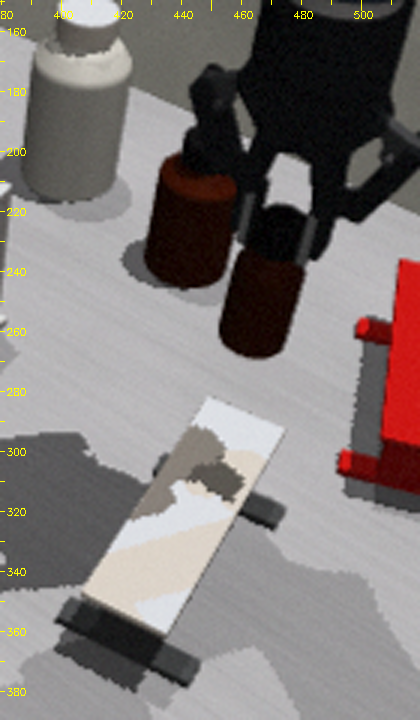

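Call:
drive_tool(rows=[12, -1, -2, 0, 0, 0, 10, 35, -1, -2, 0, 0, 0, 10, 60, -1, -2, 0, 0, 0, 10, 78, -1, -2, 0, 0, 0, 10, 85, -1, -2, 0, 0, 0, 10, 85, -1, -2, 0, 0, 0, 10])

```text
clock: 34.7
eef_pos: [543.9, -360.2, 122.6]
tcp_rot: [0.131, 1.568, -2.857]
contact_force: [-0.7, 0.1, -2.0]
opening: 0.336
```

```bash
python3 plan.py 544 -360 109 -80.5;  python3 - <<'E'
from h import *
i=grab_frame("side"); crop("side",390,190,510,390,4,"s34.png",i)
E
```

```text
t 34.70 tcp [ 543.9 -360.2  122.6] jaw -81.18 tilt 0.14 op 0.336 F [-0.7  0.1 -2. ] q6 0.83
shift [13.6 -0.1 -0.1] rot [-0.7  0.1 -0. ]
```

View pics/s34.png

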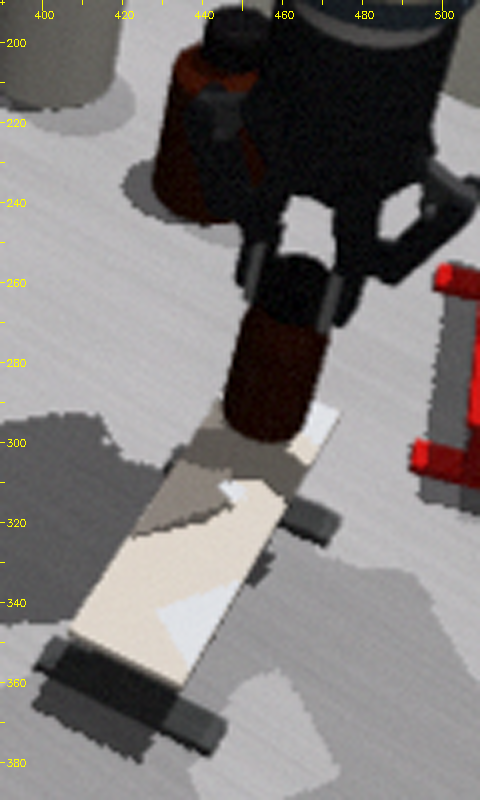

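Call:
drive_tool(rows=[5, 0, 0, 0, 0, 0, 10, 9, 0, 0, 0, 0, 0, 10, 11.5, 0, 0, 0, 0, 0, 10, 12.5, 0, 0, 0, 0, 0, 10, 12.5, 0, 0, 0, 0, 0, 10])

```text
clock: 35.38
eef_pos: [544.2, -360.5, 110.8]
tcp_rot: [0.545, 1.569, -2.443]
contact_force: [-0.2, 0.0, -1.4]
opening: 0.336
```

Call:
drive_tool(rows=[0.5, 0, 0, 0, 0, 0, 10, 1, 0, 0, 0, 0, 0, 10, 1, 0, 0, 0, 0, 0, 10])

```text
clock: 35.75
eef_pos: [544.2, -360.5, 109.8]
tcp_rot: [0.571, 1.569, -2.416]
contact_force: [-0.4, 0.3, -1.2]
opening: 0.337
```

Call:
drive_tool(rows=[0.7, 0, 0, 0, 0, 0, 10, 1.4, 0, 0, 0, 0, 0, 10, 1.4, 0, 0, 0, 0, 0, 10])

```text
clock: 36.12
eef_pos: [544.5, -360.5, 108.9]
tcp_rot: [0.833, 1.569, -2.155]
contact_force: [-0.4, 1.2, 4.4]
opening: 0.336
```

Call:
drive_tool(rows=[0, 0, 0, 0, 0, 0, 38, 0, 0, 0, 0, 0, 0, 45, 0, 0, 0, 0, 0, 0, 60, 0, 0, 0, 0, 0, 0, 80, -3, 0, 0, 0, 0, 0, 80, -25, 0, 0, 0, 0, 0, 80, -60, 0, 0, 0, 0, 0, 80, -90, 0, 0, 0, 0, 0, 80, -105, 0, 0, 0, 0, 0, 80])

```text
clock: 37.25
eef_pos: [545.3, -360.8, 215.9]
tcp_rot: [1.789, 1.568, -1.199]
contact_force: [0.8, -0.5, -0.5]
opening: 0.798
```

```bash
python3 plan.py 555.8 -45 175 5.1;  python3 - <<'E'
from h import *
i=grab_frame("side"); crop("side",390,190,510,390,4,"s35.png",i)
E
```

```text
t 37.25 tcp [ 545.3 -360.8  215.9] jaw -81.18 tilt 0.18 op 0.798 F [ 0.8 -0.5 -0.5] q6 0.83
shift [  40.  -310.6  -58.8] rot [-86.3   0.1  -0.2]
```

View pics/s35.png

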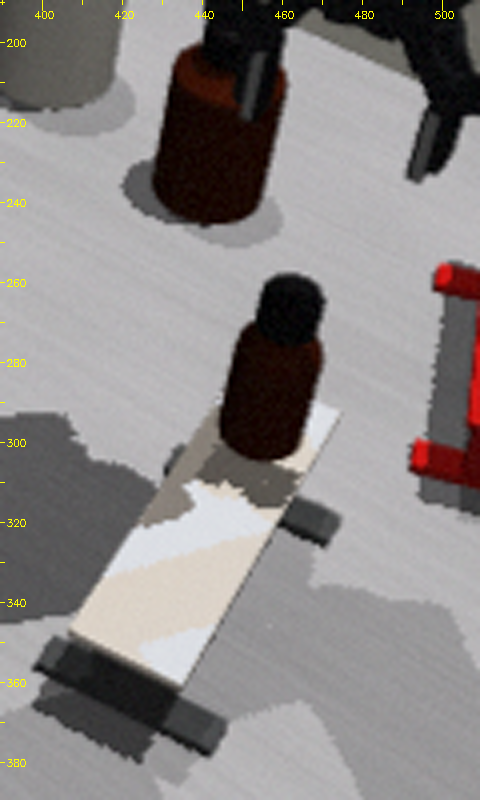

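Bottle 1 stands on the ledge. Next is the middle bottle.

Call:
drive_tool(rows=[0, -18, -3, -6, 0, 0, 100, 0, -50, -10, -15, 0, 0, 100, 0, -90, -17, -25, 0, 0, 100, 4, -130, -25, -35, 0, 0, 100, 8, -170, -32, -45, 0, 0, 100, 13, -210, -40, -55, 0, 0, 100, 20, -246, -47, -65, 0, 0, 100, 28, -278, -53, -74, 0, 0, 100, 36, -300, -57, -82, 0, 0, 100, 40, -310.5, -59, -86, 0, 0, 100])

```text
clock: 38.55
eef_pos: [555.5, -44.0, 174.5]
tcp_rot: [-0.077, 1.567, -1.559]
contact_force: [0.1, -0.7, -0.2]
opening: 0.999
```

```bash
python3 plan.py 556 -45 56 5.1
```

```text
t 38.55 tcp [555.5 -44.  174.5] jaw 5.07 tilt 0.19 op 0.999 F [ 0.1 -0.7 -0.2] q6 -0.17
shift [118.5   0.4   0.7] rot [-0.   0.2  0. ]
```

Call:
drive_tool(rows=[12, 0, 0, 0, 0, 0, 100, 38, 0, 1, 0, 0, 0, 100, 70, 0, 1, 0, 0, 0, 100, 95, 0, 1, 0, 0, 0, 100, 111, 0, 1, 0, 0, 0, 100, 118, 0, 1, 0, 0, 0, 100, 118, 0, 1, 0, 0, 0, 70])

```text
clock: 39.42
eef_pos: [555.6, -45.5, 56.3]
tcp_rot: [-0.179, 1.567, -1.662]
contact_force: [0.4, 0.1, -0.2]
opening: 0.816
```

Call:
drive_tool(rows=[0, 0, 0, 0, 0, 0, 50, 0, 0, 0, 0, 0, 0, 40, 0, 0, 0, 0, 0, 0, 30, 0, 0, 0, 0, 0, 0, 20, 0, 0, 0, 0, 0, 0, 10, 0, 0, 0, 0, 0, 0, 10], newtons=40)

```text
clock: 40.17
eef_pos: [555.9, -45.6, 57.1]
tcp_rot: [0.072, 1.567, -1.411]
contact_force: [-1.6, 0.3, 6.5]
opening: 0.338
```

Call:
drive_tool(rows=[-5, 0, 0, 0, 0, 0, 10, -20, 0, 0, 0, 0, 0, 10, -50, 0, 0, 0, 0, 0, 10, -85, 0, 0, 0, 0, 0, 10, -120, 0, 0, 0, 0, 0, 10, -145, 0, 0, 0, 0, 0, 10, -155, 0, 0, 0, 0, 0, 10, -155, 0, 0, 0, 0, 0, 10])

```text
clock: 41.18
eef_pos: [556.0, -45.0, 212.6]
tcp_rot: [0.357, 1.567, -1.126]
contact_force: [-0.9, -0.1, -2.2]
opening: 0.335
```

```bash
python3 plan.py 485 -370 211 -80.5;  python3 - <<'E'
from h import *
i=grab_frame("side"); crop("side",280,80,400,280,3,"s36.png",i)
E
```

```text
t 41.17 tcp [556.  -45.  212.6] jaw 5.05 tilt 0.22 op 0.335 F [-0.9 -0.1 -2.2] q6 -0.17
shift [  2.7 -99.3 317.5] rot [85.5  0.1 -0.2]
```

View pics/s36.png

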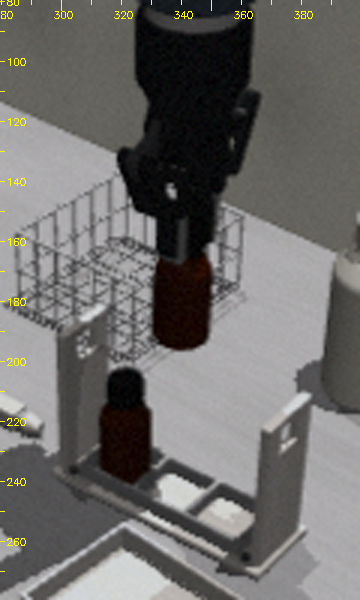

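Call:
drive_tool(rows=[0, -8, 20, 6, 0, 0, 10, 0, -20, 60, 15, 0, 0, 10, 0, -32, 100, 25, 0, 0, 10, 0, -45, 142, 35, 0, 0, 10, 0, -58, 185, 45, 0, 0, 10, 0, -71, 228, 55, 0, 0, 10, 1, -83, 264, 65, 0, 0, 10, 2, -92, 294, 74, 0, 0, 10, 3, -98, 312, 81, 0, 0, 10, 3, -99, 317.5, 85.5, 0, 0, 10])

```text
clock: 42.48
eef_pos: [483.5, -370.7, 207.8]
tcp_rot: [0.488, 1.568, -2.491]
contact_force: [-0.1, 0.2, -1.8]
opening: 0.34
```

```bash
python3 plan.py 485 -370 122 -80.5
```

```text
t 42.48 tcp [ 483.5 -370.7  207.8] jaw -80.72 tilt 0.17 op 0.340 F [-0.1  0.2 -1.8] q6 0.76
shift [85.8 -0.6 -1.8] rot [-0.2  0.1 -0.1]
```

Call:
drive_tool(rows=[12, -0.5, -2, 0, 0, 0, 10, 35, -0.5, -2, 0, 0, 0, 10, 60, -0.5, -2, 0, 0, 0, 10, 78, -0.5, -2, 0, 0, 0, 10, 88, -0.5, -2, 0, 0, 0, 10, 93, -0.5, -2, 0, 0, 0, 10, 96, -0.5, -2, 0, 0, 0, 10, 97, -0.5, -2, 0, 0, 0, 10])

```text
clock: 43.48
eef_pos: [485.5, -370.3, 111.3]
tcp_rot: [0.803, 1.568, -2.177]
contact_force: [0.1, 0.3, -1.5]
opening: 0.333
```

```bash
python3 plan.py 485 -370 109 -80.5;  python3 - <<'E'
from h import *
i=grab_frame("side"); crop("side",390,190,510,390,4,"s37.png",i)
E
```

```text
t 43.48 tcp [ 485.5 -370.3  111.3] jaw -80.71 tilt 0.16 op 0.333 F [ 0.1  0.3 -1.5] q6 0.76
shift [ 2.3 -0.4  0.4] rot [-0.2  0.1 -0.1]
```

View pics/s37.png

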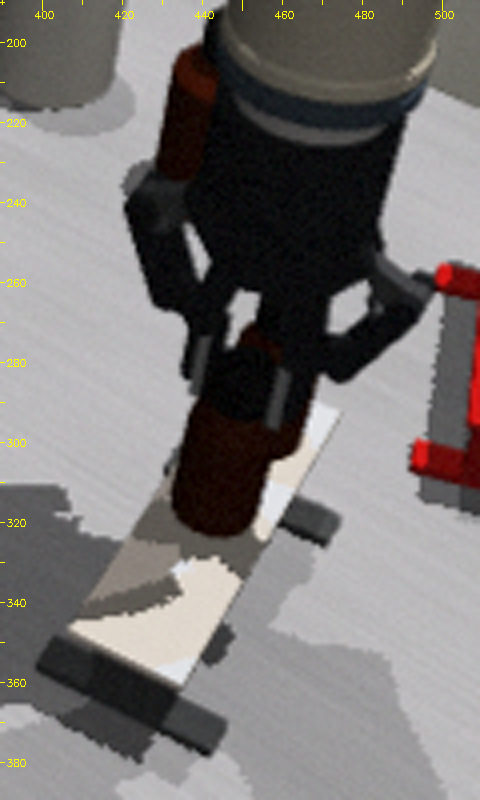

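Call:
drive_tool(rows=[0.8, 0, 0, 0, 0, 0, 10, 1.6, 0, 0, 0, 0, 0, 10, 2.4, 0, 0, 0, 0, 0, 10, 2.6, 0, 0, 0, 0, 0, 10])

```text
clock: 44.02
eef_pos: [485.7, -370.3, 109.1]
tcp_rot: [0.983, 1.568, -1.997]
contact_force: [-0.0, 1.9, 5.9]
opening: 0.336
```

Call:
drive_tool(rows=[0, 0, 0, 0, 0, 0, 38, 0, 0, 0, 0, 0, 0, 45, 0, 0, 0, 0, 0, 0, 60, 0, 0, 0, 0, 0, 0, 80, -3, 0, 0, 0, 0, 0, 80, -25, 0, 0, 0, 0, 0, 80, -60, 0, 0, 0, 0, 0, 80, -90, 0, 0, 0, 0, 0, 80, -105, 0, 0, 0, 0, 0, 80])

```text
clock: 45.15
eef_pos: [486.4, -370.5, 216.0]
tcp_rot: [1.601, 1.567, -1.379]
contact_force: [0.6, -1.5, 0.0]
opening: 0.801
```

```bash
python3 plan.py 551.2 5 175 5.1;  python3 - <<'E'
from h import *
i=grab_frame("side"); crop("side",390,190,510,390,4,"s38.png",i)
E
```

```text
t 45.15 tcp [ 486.4 -370.5  216. ] jaw -80.72 tilt 0.23 op 0.801 F [ 0.6 -1.5  0. ] q6 0.76
shift [  39.6 -360.3 -124.5] rot [-85.8   0.2  -0.2]
```

View pics/s38.png

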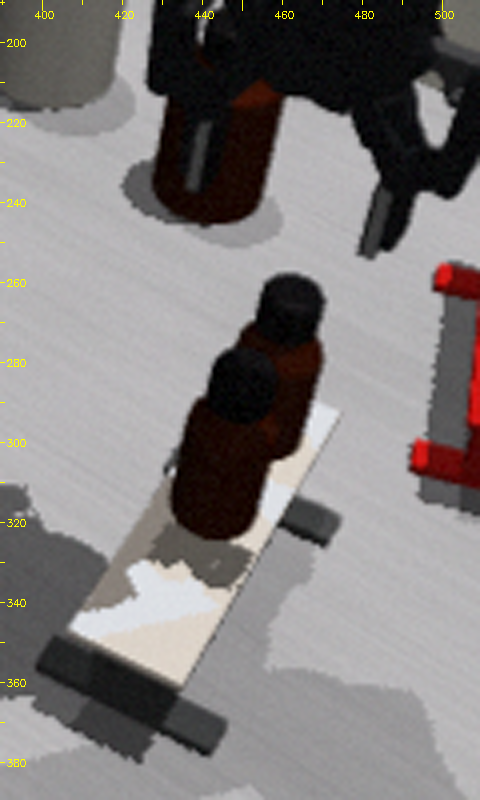

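Two bottles are standing on the ledge. Now the third.

Call:
drive_tool(rows=[0, -20, -7, -6, 0, 0, 100, 0, -60, -20, -15, 0, 0, 100, 0, -105, -36, -25, 0, 0, 100, 0, -150, -52, -35, 0, 0, 100, 5, -200, -69, -45, 0, 0, 100, 10, -250, -86, -55, 0, 0, 100, 18, -293, -101, -65, 0, 0, 100, 27, -328, -113, -74, 0, 0, 100, 35, -351, -121, -82, 0, 0, 100, 39, -360, -124.5, -86, 0, 0, 100])

```text
clock: 46.45
eef_pos: [550.9, 5.8, 175.0]
tcp_rot: [-0.169, 1.566, -1.643]
contact_force: [0.9, -0.0, -0.4]
opening: 0.999
```

```bash
python3 plan.py 551.3 5 56.5 5.1
```

```text
t 46.45 tcp [550.9   5.8 175. ] jaw 5.56 tilt 0.26 op 0.999 F [ 0.9 -0.  -0.4] q6 -0.08
shift [118.5   0.4   0.3] rot [0.5 0.3 0. ]
```

Call:
drive_tool(rows=[12, 0, 0, 0, 0, 0, 100, 38, 0, 0, 0, 0, 0, 100, 70, 0, 0, 0, 0, 0, 100, 95, 0, 0, 0, 0, 0, 100, 111, 0, 0, 0, 0, 0, 100, 118, 0, 0, 0, 0, 0, 100, 118, 0, 0, 0, 0, 0, 70])

```text
clock: 47.32
eef_pos: [550.9, 5.1, 56.8]
tcp_rot: [-0.232, 1.566, -1.706]
contact_force: [0.8, 0.4, -0.9]
opening: 0.818
```

Call:
drive_tool(rows=[0, 0, 0, 0, 0, 0, 50, 0, 0, 0, 0, 0, 0, 40, 0, 0, 0, 0, 0, 0, 30, 0, 0, 0, 0, 0, 0, 20, 0, 0, 0, 0, 0, 0, 10, 0, 0, 0, 0, 0, 0, 10], newtons=40)

```text
clock: 48.08
eef_pos: [551.1, 5.1, 57.5]
tcp_rot: [-0.084, 1.566, -1.558]
contact_force: [-2.9, -0.6, 6.0]
opening: 0.334
```

Call:
drive_tool(rows=[-5, 0, 0, 0, 0, 0, 10, -20, 0, 0, 0, 0, 0, 10, -50, 0, 0, 0, 0, 0, 10, -85, 0, 0, 0, 0, 0, 10, -120, 0, 0, 0, 0, 0, 10, -145, 0, 0, 0, 0, 0, 10, -155, 0, 0, 0, 0, 0, 10, -155, 0, 0, 0, 0, 0, 10])

```text
clock: 49.08
eef_pos: [551.3, 5.9, 213.1]
tcp_rot: [0.168, 1.566, -1.307]
contact_force: [0.1, -1.2, -2.1]
opening: 0.332
```

```bash
python3 plan.py 426 -380 211 -80.5
```

```text
t 49.08 tcp [551.3   5.9 213.1] jaw 5.53 tilt 0.27 op 0.332 F [ 0.1 -1.2 -2.1] q6 -0.08
shift [   3.7 -161.9  372. ] rot [86.   0.2 -0.2]
```

Call:
drive_tool(rows=[0, -10, 22, 6, 0, 0, 10, 0, -30, 66, 15, 0, 0, 10, 0, -52, 118, 25, 0, 0, 10, 0, -75, 170, 35, 0, 0, 10, 0, -98, 222, 45, 0, 0, 10, 0, -120, 274, 55, 0, 0, 10, 1, -138, 316, 65, 0, 0, 10, 2, -152, 348, 74, 0, 0, 10, 3, -160, 367, 82, 0, 0, 10, 3, -162, 372, 86, 0, 0, 10])

```text
clock: 50.32
eef_pos: [424.6, -380.8, 209.9]
tcp_rot: [1.14, 1.568, -1.84]
contact_force: [0.0, 1.0, -2.4]
opening: 0.342
```

```bash
python3 plan.py 426 -380 122 -80.5
```

```text
t 50.33 tcp [ 424.6 -380.8  209.9] jaw -80.75 tilt 0.18 op 0.342 F [ 0.   1.  -2.4] q6 0.68
shift [87.9 -0.8 -1.6] rot [-0.3  0.1 -0.2]
```

Call:
drive_tool(rows=[12, -1, -2, 0, 0, 0, 10, 35, -1, -2, 0, 0, 0, 10, 60, -1, -2, 0, 0, 0, 10, 80, -1, -2, 0, 0, 0, 10, 90, -1, -2, 0, 0, 0, 10, 95, -1, -2, 0, 0, 0, 10, 98, -1, -2, 0, 0, 0, 10, 99, -1, -2, 0, 0, 0, 10])

```text
clock: 51.32
eef_pos: [426.7, -379.9, 111.3]
tcp_rot: [1.325, 1.567, -1.655]
contact_force: [-0.1, -0.3, -0.8]
opening: 0.335
```

Call:
drive_tool(rows=[0.6, 0, 0, 0, 0, 0, 10, 1, 0, 0, 0, 0, 0, 10, 1.4, 0, 0, 0, 0, 0, 10])

```text
clock: 51.7
eef_pos: [426.7, -380.0, 110.1]
tcp_rot: [1.411, 1.567, -1.569]
contact_force: [0.1, 0.2, -1.1]
opening: 0.336
```

```bash
python3 plan.py 426 -380 109 -80.5;  python3 - <<'E'
from h import *
i=grab_frame("side"); crop("side",370,220,490,390,4,"s39.png",i)
E
```

```text
t 51.70 tcp [ 426.7 -380.   110.1] jaw -80.74 tilt 0.21 op 0.336 F [ 0.1  0.2 -1.1] q6 0.68
shift [ 1.1 -0.2  0.7] rot [-0.2  0.  -0.2]
```

View pics/s39.png

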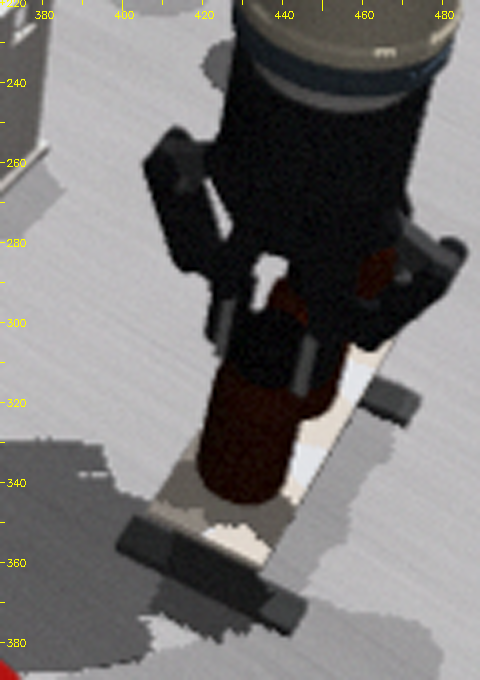

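Call:
drive_tool(rows=[0.6, 0, 0, 0, 0, 0, 10, 1.2, 0, 0, 0, 0, 0, 10, 1.6, 0, 0, 0, 0, 0, 10])

```text
clock: 52.12
eef_pos: [427.1, -380.1, 109.4]
tcp_rot: [1.608, 1.567, -1.372]
contact_force: [-1.2, 4.1, 12.4]
opening: 0.338
```

Call:
drive_tool(rows=[0, 0, 0, 0, 0, 0, 38, 0, 0, 0, 0, 0, 0, 45, 0, 0, 0, 0, 0, 0, 60, 0, 0, 0, 0, 0, 0, 80, -3, 0, 0, 0, 0, 0, 80, -25, 0, 0, 0, 0, 0, 80, -60, 0, 0, 0, 0, 0, 80, -100, 0, 0, 0, 0, 0, 80, -130, 0, 0, 0, 0, 0, 80, -140, 0, 0, 0, 0, 0, 80])

```text
clock: 53.38
eef_pos: [427.7, -380.2, 251.5]
tcp_rot: [1.893, 1.564, -1.087]
contact_force: [0.5, -0.2, 0.2]
opening: 0.803
```

```bash
python3 plan.py 521 349.3 250 5.28;  python3 - <<'E'
from h import *
i=grab_frame("side"); cv2.imwrite("pics/s40.png",i[:,:,::-1])
E
```

```text
t 53.38 tcp [ 427.7 -380.2  251.5] jaw -80.75 tilt 0.39 op 0.803 F [ 0.5 -0.2  0.2] q6 0.68
shift [  -2.6 -705.  -209.3] rot [-86.    0.2  -0.4]
```

View pics/s40.png

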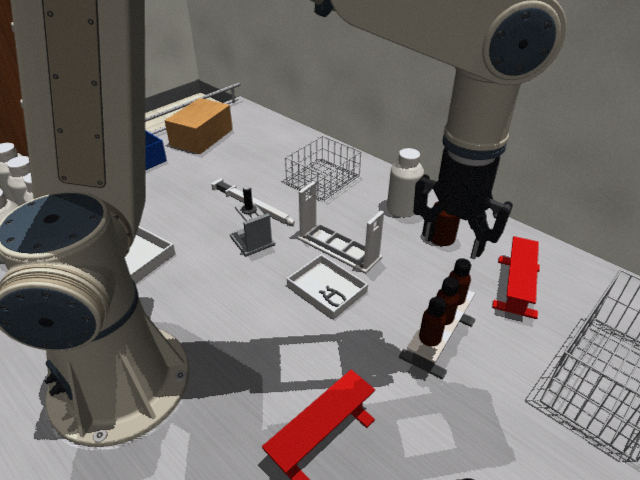

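All three bottles stand on the ledge, and the ring has fallen flat inside the knocked tray at (332,295). Going back for the bar.

Call:
drive_tool(rows=[0, -25, -7, -3, 0, 0, 100, 0, -70, -21, -8, 0, 0, 100, 0, -120, -36, -14, 0, 0, 100, 0, -175, -52, -21, 0, 0, 100, 0, -230, -68, -28, 0, 0, 100, 0, -285, -85, -35, 0, 0, 100, 0, -340, -101, -42, 0, 0, 100, 0, -395, -117, -49, 0, 0, 100, 0, -445, -132, -56, 0, 0, 100, 0, -490, -145, -62, 0, 0, 100])

```text
clock: 54.68
eef_pos: [491.3, 128.6, 247.3]
tcp_rot: [0.512, 1.564, -1.382]
contact_force: [0.1, -0.6, -0.2]
opening: 0.998
```

```bash
python3 plan.py 521 349.3 200 5.28
```

```text
t 54.67 tcp [491.3 128.6 247.3] jaw -18.50 tilt 0.37 op 0.998 F [ 0.1 -0.6 -0.2] q6 0.58
shift [  46.  -42. -219.] rot [-23.8   0.4  -0.1]
```

Call:
drive_tool(rows=[4, -6, -30, -3, 0, 0, 100, 10, -14, -72, -7, 0, 0, 100, 18, -22, -114, -12, 0, 0, 100, 28, -30, -156, -17, 0, 0, 100, 38, -37, -192, -21, 0, 0, 100, 44, -41, -212, -24, 0, 0, 100, 46, -42, -219, -24, 0.4, 0, 100, 46, -42, -219, -24, 0.4, 0, 100])

```text
clock: 55.68
eef_pos: [520.9, 348.6, 199.6]
tcp_rot: [1.471, 1.569, -0.005]
contact_force: [0.5, -0.2, 0.2]
opening: 0.999
```

```bash
python3 plan.py 520.9 349.2 -21.6 5.28;  python3 - <<'E'
from h import *
i=grab_frame("side"); crop("side",150,80,330,250,4,"s41.png",i)
E
```

```text
t 55.67 tcp [520.9 348.6 199.6] jaw 5.44 tilt 0.08 op 0.999 F [ 0.5 -0.2  0.2] q6 0.49
shift [ 2.212e+02 -2.000e-01 -7.000e-01] rot [ 0.2  0.  -0.1]
```

View pics/s41.png

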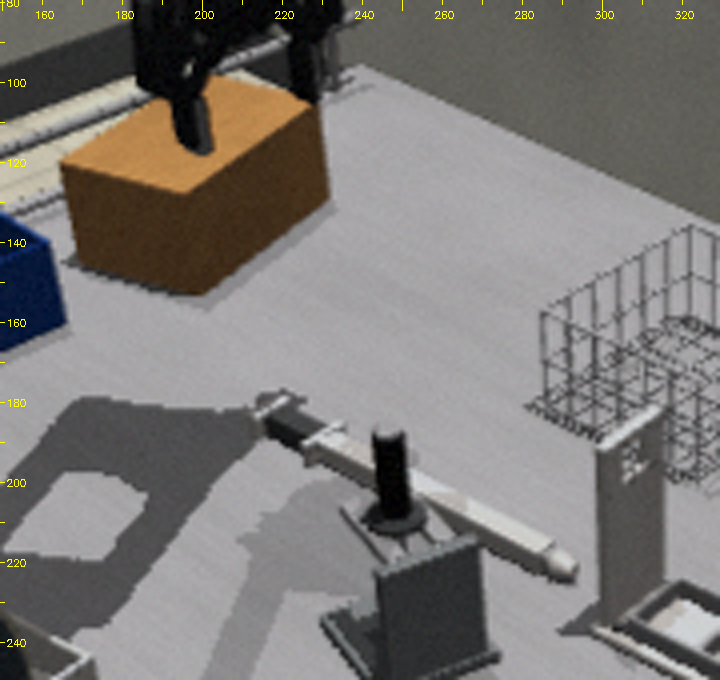

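Call:
drive_tool(rows=[20, 0, -0.7, 0.2, 0, 0, 100, 60, 0, -0.7, 0.2, 0, 0, 100, 110, 0, -0.7, 0.2, 0, 0, 100, 155, 0, -0.7, 0.2, 0, 0, 100, 190, 0, -0.7, 0.2, 0, 0, 100, 210, 0, -0.7, 0.2, 0, 0, 100, 218, 0, -0.7, 0.2, 0, 0, 100, 220.5, 0, -0.7, 0.2, 0, 0, 100, 220.5, 0, -0.7, 0.2, 0, 0, 80])

```text
clock: 56.85
eef_pos: [522.1, 349.4, -19.4]
tcp_rot: [1.789, 1.567, 0.31]
contact_force: [0.4, 0.3, -0.1]
opening: 0.817
```

```bash
python3 plan.py 520.9 349.2 -21.6 5.28
```

```text
t 56.85 tcp [522.1 349.4 -19.4] jaw 5.22 tilt 0.19 op 0.817 F [ 0.4  0.3 -0.1] q6 0.50
shift [ 2.2 -1.2  0.1] rot [-0.1 -0.  -0.2]
```

Call:
drive_tool(rows=[0, 0, 0, 0, 0, 0, 45, 0, 0, 0, 0, 0, 0, 35, 0, 0, 0, 0, 0, 0, 25, 0, 0, 0, 0, 0, 0, 10, 0, 0, 0, 0, 0, 0, 0, 0, 0, 0, 0, 0, 0, 0, 0, 0, 0, 0, 0, 0, 0, 0, 0, 0, 0, 0, 0, 0], newtons=100)

```text
clock: 57.85
eef_pos: [522.3, 349.6, -18.8]
tcp_rot: [1.842, 1.567, 0.362]
contact_force: [-1.2, -0.1, 6.7]
opening: 0.176
```

```bash
python3 plan.py 520.8 350.9 88.3 5.3
```

```text
t 57.85 tcp [522.3 349.6 -18.8] jaw 5.21 tilt 0.22 op 0.176 F [-1.2 -0.1  6.7] q6 0.50
shift [-107.1   -1.    -1.5] rot [-0.1 -0.1 -0.2]
```

Call:
drive_tool(rows=[-5, 0, 0, 0, 0, 0, 0, -25, 0, 0, 0, 0, 0, 0, -55, 0, -1, 0, 0, 0, 0, -85, -1, -1, 0, 0, 0, 0, -104, -1, -1, 0, 0, 0, 0, -111, -1, -1, 0, 0, -0.2, 0, -111, -1, -1, 0, 0, -0.2, 0])

```text
clock: 58.72
eef_pos: [520.8, 350.4, 92.3]
tcp_rot: [2.839, 1.57, 1.359]
contact_force: [-0.0, 0.2, -3.0]
opening: 0.179
```

```bash
python3 plan.py 520.8 350.9 92.2 5.3;  python3 - <<'E'
from h import *
i=grab_frame("side"); crop("side",180,110,340,250,5,"s42.png",i)
E
```

```text
t 58.73 tcp [520.8 350.4  92.3] jaw 5.21 tilt 0.07 op 0.179 F [-0.   0.2 -3. ] q6 0.50
shift [ 0.1  0.  -0.5] rot [-0.1 -0.1 -0. ]
```

View pics/s42.png

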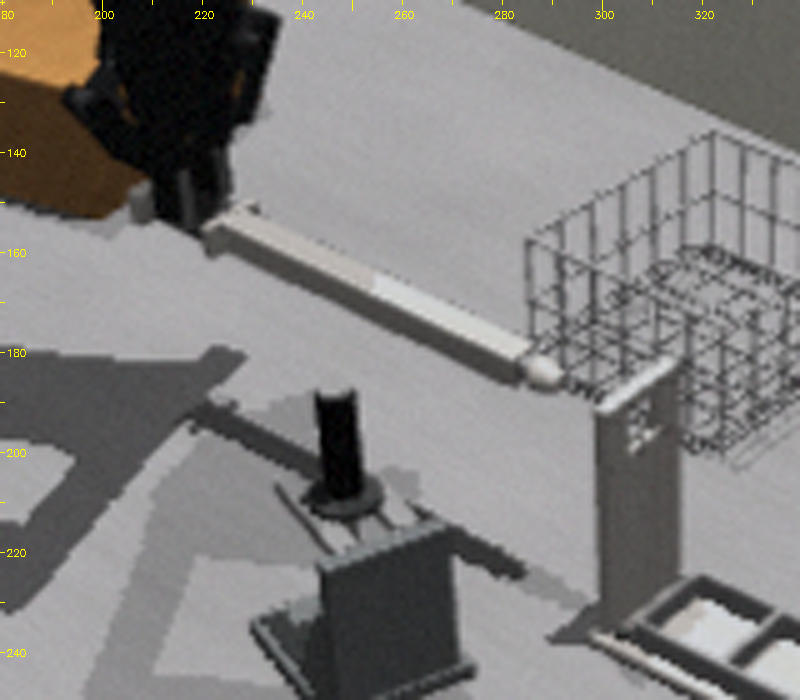

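Call:
drive_tool(rows=[0, 0, 8, -0.1, 0, 0, 0, 0, 0, 20, -0.1, 0, 0, 0, 0, 0, 32, -0.1, 0, 0, 0, 0, 0, 44, -0.1, 0, 0, 0, 0, 0, 55, -0.1, 0, 0, 0, 0, 0, 65, -0.1, 0, 0, 0, 0, 0, 75, -0.1, 0, 0, 0, 0, 0, 75, -0.1, 0, 0, 0])

```text
clock: 59.78
eef_pos: [527.3, 274.7, 91.6]
tcp_rot: [-2.231, 1.57, 2.573]
contact_force: [0.7, 0.1, -1.8]
opening: 0.175
```

```bash
python3 plan.py 545.4 82.5 92.2 5.2;  python3 - <<'E'
from h import *
i=grab_frame("side"); crop("side",220,130,380,250,5,"s43.png",i)
E
```

```text
t 59.77 tcp [527.3 274.7  91.6] jaw 5.26 tilt 0.05 op 0.175 F [ 0.7  0.1 -1.8] q6 0.38
shift [ -0.7   0.4 193.1] rot [ 0.1 -0.   0. ]
```

View pics/s43.png

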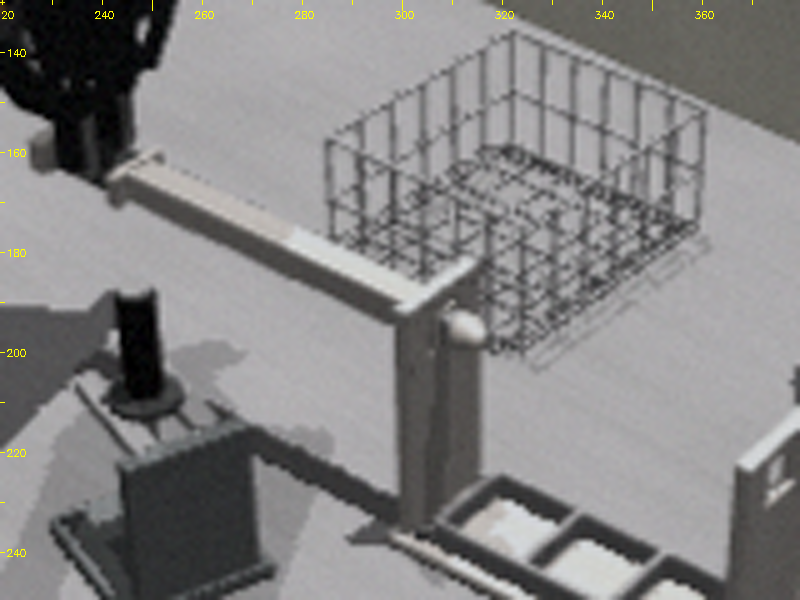

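The nose is through the first bracket, free of contact. I'll advance to just before the second bracket.

Call:
drive_tool(rows=[-0.5, 0.2, 10, 0, 0, 0, 0, -0.7, 0.4, 28, 0, 0, 0, 0, -0.7, 0.4, 46, 0, 0, 0, 0, -0.7, 0.4, 64, 0, 0, 0, 0, -0.7, 0.4, 82, 0, 0, 0, 0, -0.7, 0.4, 100, 0, 0, 0, 0, -0.7, 0.4, 118, 0, 0, 0, 0, -0.7, 0.4, 132, 0, 0, 0, 0, -0.7, 0.4, 140, 0, 0, 0, 0, -0.7, 0.4, 140, 0, 0, 0, 0])

```text
clock: 61.08
eef_pos: [540.7, 135.4, 92.3]
tcp_rot: [-2.661, 1.57, 2.143]
contact_force: [-0.5, 0.5, -2.2]
opening: 0.174
```

```bash
python3 plan.py 545.4 82.5 92.2 5.2;  python3 - <<'E'
from h import *
i=grab_frame("side"); crop("side",260,150,400,270,5.5,"s44.png",i)
E
```

```text
t 61.08 tcp [540.7 135.4  92.3] jaw 5.23 tilt 0.06 op 0.174 F [-0.5  0.5 -2.2] q6 0.15
shift [ 0.  -0.2 53.1] rot [ 0. -0.  0.]
```

View pics/s44.png

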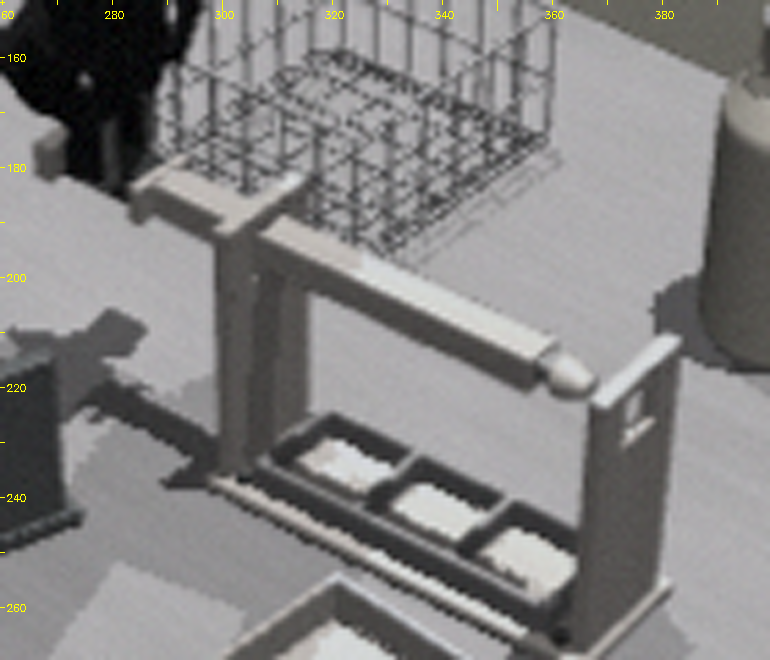

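Call:
drive_tool(rows=[0, 0, 6, 0, 0, 0, 0, 0, 0, 14, 0, 0, 0, 0, 0, 0, 22, 0, 0, 0, 0, 0, 0, 30, 0, 0, 0, 0, 0, 0, 38, 0, 0, 0, 0, 0, 0, 45, 0, 0, 0, 0, 0, 0, 45, 0, 0, 0, 0])

```text
clock: 62.0
eef_pos: [544.9, 90.5, 92.2]
tcp_rot: [-2.736, 1.57, 2.068]
contact_force: [-0.2, -0.8, -2.4]
opening: 0.176
```

```bash
python3 plan.py 545.4 82.5 92.2 5.2;  python3 - <<'E'
from h import *
i=grab_frame("side"); crop("side",260,150,400,270,5.5,"s45.png",i)
E
```

```text
t 62.00 tcp [544.9  90.5  92.2] jaw 5.21 tilt 0.06 op 0.176 F [-0.2 -0.8 -2.4] q6 0.07
shift [ 0.  -0.2  8. ] rot [ 0.  -0.1  0. ]
```

View pics/s45.png

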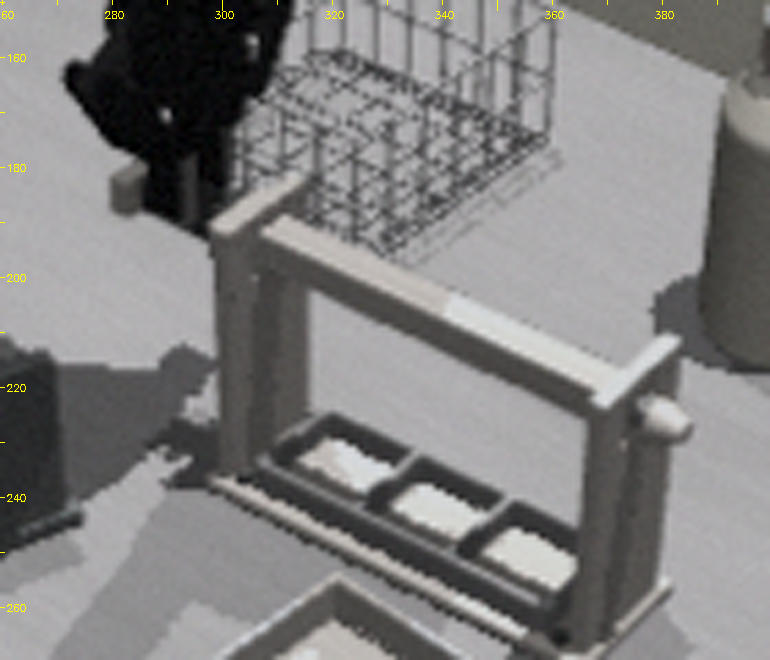

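Call:
drive_tool(rows=[0, 0, 2, 0, 0, 0, 0, 0, 0, 4, 0, 0, 0, 0, 0, 0, 6, 0, 0, 0, 0, 0, 0, 6.5, 0, 0, 0, 0, 0, 0, 6.5, 0, 0, 0, 0])

```text
clock: 62.68
eef_pos: [545.5, 84.3, 92.2]
tcp_rot: [-2.802, 1.57, 2.002]
contact_force: [-0.3, -0.7, -1.0]
opening: 0.176
```

Call:
drive_tool(rows=[0, 0, 0.7, 0, 0, 0, 0, 0, 0, 1.4, 0, 0, 0, 0, 0, 0, 1.4, 0, 0, 0, 0])

```text
clock: 63.05
eef_pos: [545.6, 83.2, 92.2]
tcp_rot: [-2.891, 1.569, 1.912]
contact_force: [-0.4, 3.3, -2.0]
opening: 0.178
```

Call:
drive_tool(rows=[0, 0, 0.4, 0, 0, 0, 0, 0, 0, 0.4, 0, 0, 0, 0, 1.5, 0, 0.4, 0, 0, 0, 0, 2.8, 0, 0.4, 0, 0, 0, 0, 2.8, 0, 0.4, 0, 0, 0, 0])

```text
clock: 63.68
eef_pos: [545.6, 83.2, 89.5]
tcp_rot: [-2.978, 1.569, 1.825]
contact_force: [-0.4, 5.8, -0.9]
opening: 0.174
```

Call:
drive_tool(rows=[0, 0, 0, 0, 0, 0, 22, 0, 0, 0, 0, 0, 0, 30, 0, 0, 0, 0, 0, 0, 50, 0, 0, 0, 0, 0, 0, 100, 0, 0, 0, 0, 0, 0, 100, 0, 0, 0, 0, 0, 0, 100, -10, 0, 0, 0, 0, 0, 100, -50, 0, 0, 0, 0, 0, 100, -100, 0, 0, 0, 0, 0, 100, -140, 0, 0, 0, 0, 0, 100])

```text
clock: 64.92
eef_pos: [546.0, 82.9, 232.3]
tcp_rot: [2.502, 1.568, 1.022]
contact_force: [0.7, 0.7, -0.3]
opening: 1.001
```

```bash
python3 plan.py 400 400 280 45;  python3 - <<'E'
from h import *
i=grab_frame("side"); cv2.imwrite("pics/s46f.png",i[:,:,::-1]); crop("side",220,160,400,290,4.4,"s46.png",i)
E
```

```text
t 64.92 tcp [546.   82.9 232.3] jaw 5.20 tilt 0.15 op 1.001 F [ 0.7  0.7 -0.3] q6 0.06
shift [ -47.2 -116.6 -329.1] rot [-39.8  -0.1  -0.1]
```

View pics/s46.png

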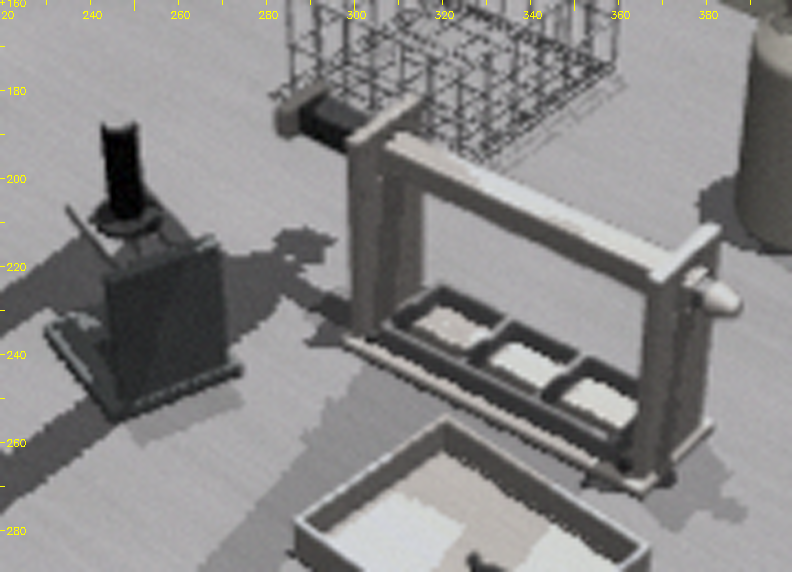

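The bar is home with its collar on the bracket. I'll move clear and check everything from above.

Call:
drive_tool(rows=[-10, -12, -35, 0, 0, 0, 100, -20, -30, -85, 0, 0, 0, 100, -30, -50, -140, 0, 0, 0, 100, -40, -70, -195, 0, 0, 0, 100, -45, -90, -250, 0, 0, 0, 100, -47, -106, -298, 0, 0, 0, 100, -47, -116, -325, 0, 0, 0, 100, -47, -116, -325, 0, 0, 0, 100])

```text
clock: 65.97
eef_pos: [402.1, 397.9, 284.6]
tcp_rot: [1.898, 1.562, 0.421]
contact_force: [0.1, 0.5, 0.7]
opening: 0.996
```

```bash
python3 - <<'E'
from h import *
i=grab_frame("side"); crop("side",260,160,500,390,3.3,"s47.png",i)
i=grab_frame("top"); crop("top",230,100,480,300,3.2,"t47.png",i)
E
```

```text
(no output)
```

View pics/s47.png

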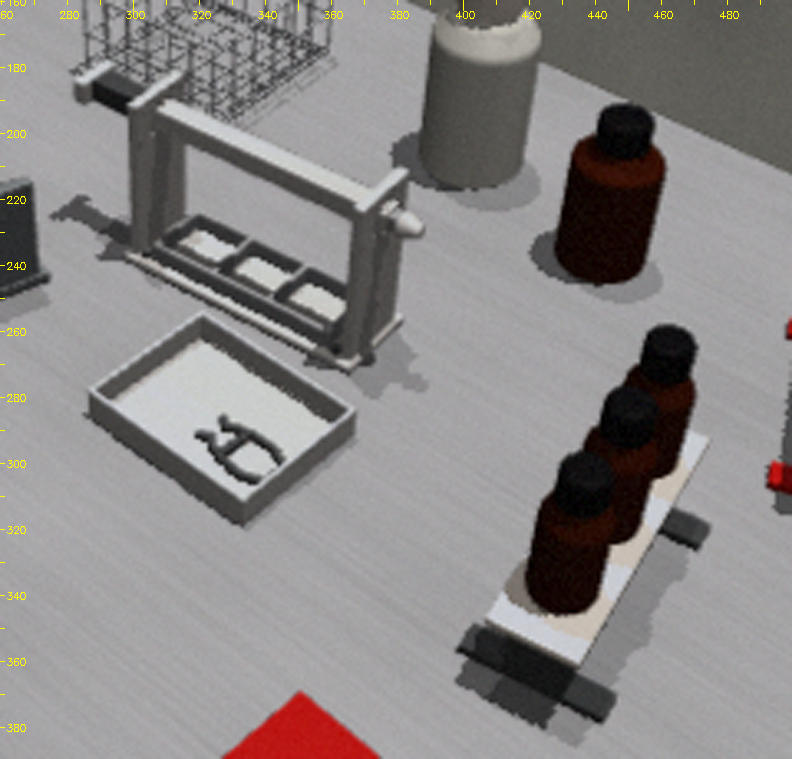

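View pics/t47.png

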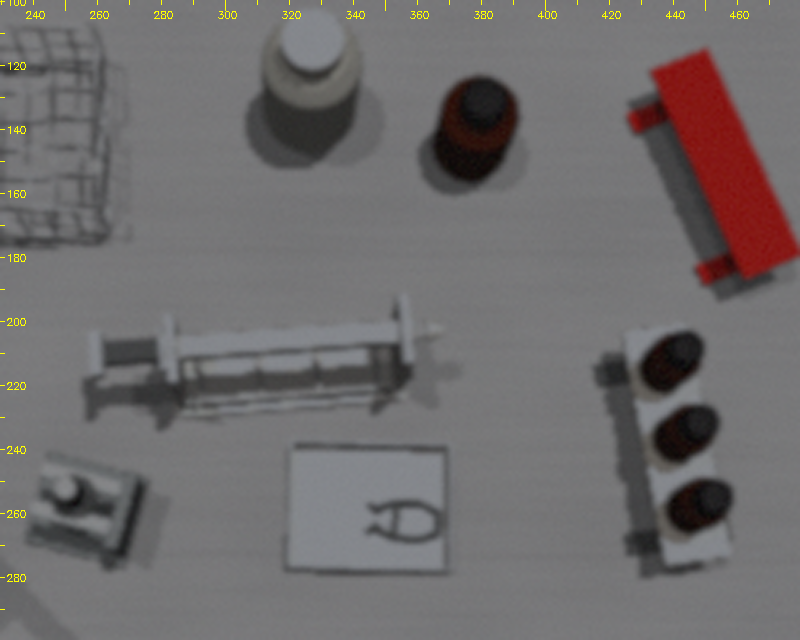

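```bash
python3 -c "
from rig import sign_off; print(sign_off())"
```

```text
the job is handed in; nothing more can be done
None
```

The job is handed in at about 66 s of the 184 s allowed; `sign_off` gives no verdict.

**What I did**
1. I lifted the pick from its fork, put its hook through the ring's bow, pulled the ring off the bar and set it in the smaller tray.
2. I hung the pick back in the fork, drew the bar out of both brackets and laid it on the table.
3. I stood all three bottles upright on the white ledge.
4. I threaded the bar back through both brackets until the collar met the bracket, with about 3–6 N of contact force.

**Last checks, from both cameras with the arm clear**
- **Bottles:** all three stand upright, well inside the ledge's edges.
- **Bar:** it passes through both brackets with the collar on the bracket.
- **Ring:** it lies flat inside the tray. The tray was knocked about 30 mm during the run and the ring, left standing, has since fallen over.
- **Pick:** it hangs upright in the fork.
- **Bystanders:** the jug, the stock bottle and the basket are where they started.

**What went wrong or disagreed**
- **Fingertip height:** in the pictures the fingertips sat about 22 mm higher than the TCP reading says they should. Because of that, my first grasp on the bar closed on air above it, with no contact. I allowed for the offset from then on.
- **Camera positions:** the two cameras disagreed by up to about 7 mm on some points, such as the bottle stoppers, so I averaged them.

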